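Set up the sample station of the spectrometer again

TASK

The sample station in front of the spectrometer has been knocked over. Stand the open round beaker upright in the middle of the black mat and let go of it, then take the brush from its steel pot, scrub the beaker out as it stands there with three strokes, each right down to the bottom and then up until the brush is almost out, and put the brush back in its pot, bristles down; also stand every fallen square sample bottle, cap up, inside the grey spill tray (before or after the scrubbing, as you like). Put right anything that falls again, and leave the other things on the bench where they are.

Things in the scene. Friction and masses are not known exactly. Their poses are not given: they have to be found in the camera images.
- bottle0: capped square sample bottle, white plastic, full, 140 g: flat-sided body 48 x 48 mm, 76 mm high, then a low shoulder and a round cap 33 mm across; 104 mm high in all. Origin on its axis at mid-height, 52 mm above its underside; own z points to the cap, x and y square to the sides. Starts lying on a flat side on the bench, cap pointing sideways as the robot sees it. None if absent
- bottle1: as bottle0
- bottle2: as bottle0
- beaker: open round white plastic beaker, 56 mm outside diameter, straight sides, 95 mm high, wall 3.5 mm (49 mm inside), floor 5 mm, small pouring lip, 130 g. Origin on its axis at mid-height, 47.5 mm above its underside; own z points to the mouth. It starts lying on its side on the bench, mouth pointing to the right as the robot sees it
- beaker_in (a point): centre of the beaker's inner floor, 5 mm above its underside; z points to the mouth
- brush: bottle brush, 235 mm long, straight: stiff round bristle head 33 mm across and 75 mm long at the bottom, thin wire, then a round wooden handle 16 mm across from 127 to 235 mm above the tip; 70 g. Origin at the centre of the flat end of the bristle head; own z points to the handle. It starts standing in the pot, handle up, nearly vertical
- brush_tip (a point): the same point: centre of the flat lower end of the bristle head; z points to the handle
- pot: fixed round steel brush pot, 58 mm outside, 52 mm inside, 85 mm high, inner floor 6 mm above the bench; origin on the bench at its axis
- pot_in (a point): centre of the pot's inner floor
- mat: square black rubber mat fixed to the bench, 130 x 130 x 4 mm; origin at the centre of its underside, x and y along its sides
- mat_top (a point): centre of the mat's upper face
- tray: shallow grey plastic spill tray fixed to the bench, outside 150 (its x) x 340 (its y) mm, walls 4 mm thick, rim 12 mm above the bench, floor 4 mm thick; origin at the centre of its underside. Its x points roughly away from the robot
- reagent: bystander: amber reagent bottle, 68 mm across, 155 mm high, standing; origin under its centre
- dropper: bystander: small clear dropper bottle, 34 mm across, 75 mm high, standing; origin under its centre
- mouse: bystander: black computer mouse, 100 x 58 mm, 31 mm high; origin under its centre
- spanner: bystander: flat steel double-ended spanner, 146 mm long, 8 mm thick; origin under its middle, x along it
- cream: bystander: white tube of hand cream standing on its red cap, about 40 mm wide, 115 mm high; origin under its centre
- jar: bystander: open glass jar, 72 mm across, 85 mm high; origin under its centre

How it is judged:
By the outcome, as a careful person would: the job done as asked, in the order asked, and still so for the second after the job is handed in, with the robot touching nothing.
Of bottle0, bottle1, bottle2 only 2 to 3 are there at a start; the rules pass over those that are not, and their reading is None.
At some moment in a run one of bottle0, bottle1, bottle2, beaker may be knocked a few centimetres aside while the robot is not near it.
Once in a run the grip may slacken for a moment while it holds something.
It also fails if it takes over 210 s, if anything falls off the work surface, if the arm or the gripper's body presses on something with over 40 N, if the wrist force passes 120 N, or if a joint passes its speed limit or range.

ROBOT

A 6-joint arm with a two-finger parallel gripper is mounted at the origin on the work surface. World frame = base frame: x ahead of the robot, y to its left, z up, the work surface at z = 0. Lengths are in mm, angles in rad, forces in N, time in s.
With the tool pointing down it reaches from about 350 to 875 mm from the base axis. Payload 4.2 kg.
Tool frame: the origin (TCP) lies midway between the tips of the shut fingers; the grasp point (between the pads) lies 19 mm behind it; z points along the fingers, y is the line along which they close (so a half turn about z gives the same grasp; the last joint's range is limited). The gripper opens to 87 mm and grips with 3 to 60 N. Pads are 19 mm wide; open, the fingers measure 117 mm over their backs; the gripper's body (75 mm by 190 mm) begins 51 mm behind the grasp point.
Start: joints at [1.421, 0.385, 0.008, 0, -1.194, -0.259], TCP at [248.409, 573.491, 222.55] pointing down, gripper open.
Joint ranges: [-3.14, 3.14], [-1.21, 2.06], [-1.07, 1.41], [-3.16, 2.05], [-2.99, -0.16], [-3.1, 3.1]. Speed limits (rad/s): [2.79, 2.79, 3.14, 3.14, 3.14, 3.14].

INTERFACE

Orientations are given as a rotation vector (axis times angle).
In Python, from rig import * gives the robot as it stands.
- The arm moves only by the tool play_rows, never from a script. Its argument "commands" is a list of rows, each a list of 7 numbers: the opening, from 0 (shut) to 1 (fully open), then the shift along the tool's x, y, z in m, then the turn, a rotation vector about the tool's x, y, z in rad. In form: [[claw, dx, dy, dz, ax, ay, az], ...]. A call has 1 to 10 rows; each row is the pose to reach, as a shift and turn from the pose commanded when the call began, along the tool's axes at that moment; what a row does not reach only later rows make up. A row lasts 1/8 s, in which the tool goes at most 62.5 mm and 10.7 degrees, less where a joint would pass 70% of its speed; a pose out of reach is approached as far as the arm can. A call with a gripper value outside its range is refused whole. The fingers move at their own pace and stop on an object; "force" is the grip in N (left out, the last holds). Time passes only in rows, so rows that repeat a pose let the fingers close. It gives the time, the measured TCP pose, the force, the opening and the grip force at its end, in the units of the state.
- observe(): the state, without advancing time (a new reading comes with each control period).
- snapshot(name): name is "scene" or "top" or "wrist"; returns (picture, depth): 420x560x3 uint8, blue, green, red; 420x560 float32, mm along the optical axis (not along the pixel's ray), 0 where there is no reading.
- camera_model(name): a dict with "intrinsics" (3x3 intrinsics, pixels), "R" (3x3) and "t" (3): a world point X has camera coordinates R X + t; the wrist camera has in their place "tool_from_camera" (4x4, takes a point from camera to tool coordinates, whose origin is the TCP and whose axes are the flange's). Camera axes: x right, y down, z forward; pixel columns grow to the right and rows downward; lengths in mm; the calibration is good to about 2 mm. The wrist camera is an equidistant fisheye: a pixel r from the principal point sees the ray r / f radians off the axis. A picture is of the moment at which its call begins: read the wrist's pose just before it. camera_model takes no time and is no camera call.
- finish_job(): hands the job in; it is judged then, once.
The state is a dict: "clock": time; "joints": joint angles; "qd": joint speeds; "joint_efforts": joint torques, N m; "tool_pos": TCP position; "tool_rot": TCP orientation; "wrist_force": force on the tool from outside, world axes, zero at the start; "ft_torque": the same for the moment, N m; "width": opening from 0.0 (shut) to 1.0 (fully open); "grip_force": force on a finger pad.
Only numpy, scipy, OpenCV 4.12 (cv2) and the standard library are available. Lean on these libraries where they do the work, as an engineer would, in place of code of your own. Each camera call takes 0.05 s, during which the arm holds its last target. There are 200 camera calls.

## Working session

There is one attempt and no reset: what is moved stays moved. The work goes in short steps, Python scripts to look and compute and a tool call to move; the robot and the scene stay as the last step left them, time stands still between calls to the robot, and variables do not carry over. Pictures are saved under pics/ and viewed, at most 14 in all, crops included, and the job is handed in when it is done.

Besides the shell and the picture viewer there is one more tool, called after "Call:" in YAML: its name, and indented under it one key for each argument. play_rows: Moves the arm, as the interface text tells. Its arguments: {"type":"object","properties":{"commands":{"type":"array","items":{"type":"array","items":{"type":"number"}}},"force":{"type":"number"}},"required":["commands"]}

```bash
ls; mkdir -p pics
python3 - <<'E'
from rig import *
import cv2,numpy as np
for n in("scene","top"):
    p,d=snapshot(n); cv2.imwrite(f"pics/{n}0.png",p); np.save(f"pics/{n}0.npy",d)
    m=camera_model(n); print(n,m, -np.array(m["R"]).T@np.array(m["t"]))
print(camera_model("wrist")); print(observe())
E
```

```text
pics
scene {'intrinsics': array([[471.12615797,   0.        , 275.58139709],
       [  0.        , 471.12615797, 201.97889788],
       [  0.        ,   0.        ,   1.        ]]), 'R': array([[-5.10234658e-01,  8.60034826e-01,  8.31266348e-04],
       [ 5.08805872e-01,  3.02639296e-01, -8.05931785e-01],
       [-6.93380976e-01, -4.10791376e-01, -5.92007827e-01]]), 't': array([ 276.85447333, -228.48523156, 1860.20947691])} [1547.34923852  595.20213071  916.88491976]
top {'intrinsics': array([[402.93669241,   0.        , 283.67304596],
       [  0.        , 402.93669241, 201.13509711],
       [  0.        ,   0.        ,   1.        ]]), 'R': array([[-0.0090557 , -0.99980024, -0.01781774],
       [-0.99437283,  0.01088448, -0.10537648],
       [ 0.10554937,  0.01676322, -0.99427276]]), 't': array([  20.14293891,  549.29411535, 1416.64550748])} [ 396.85951437   -9.58740745 1466.77362414]
{'intrinsics': array([[325.1922621 ,   0.        , 277.89018219],
       [  0.        , 325.1922621 , 209.58855185],
       [  0.        ,   0.        ,   1.        ]]), 'tool_from_camera': array([[ 5.
[... 315 characters left out ...]
0000000e+00]])}
{'clock': 0.1, 'joints': array([ 1.42057883e+00,  3.85475625e-01,  6.78326561e-03, -4.63254932e-04,
       -1.19400714e+00, -2.58594607e-01]), 'qd': array([ 0.00024007, -0.00092267,  0.00299043,  0.00324649, -0.00150277,
        0.00032678]), 'joint_efforts': array([-1.36882563e-04, -3.91691852e+01,  1.87934554e+01,  4.23180073e+00,
        1.34753046e-02, -6.85758232e-05]), 'tool_pos': array([248.21651532, 573.01329875, 221.57536673]), 'tool_rot': array([ 3.07425195e+00, -6.37570254e-01, -5.13153573e-04]), 'wrist_force': array([ 0.21431309, -0.49508018, -0.40763157]), 'ft_torque': array([ 0.00567804, -0.02872714, -0.0435474 ]), 'grip_force': 0.0, 'width': 1.0024985882688193}
```

View pics/scene0.png

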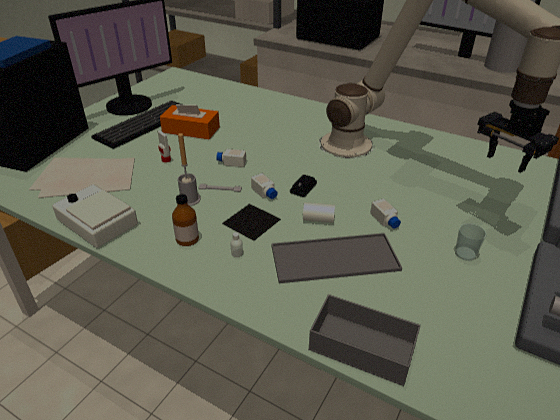

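View pics/top0.png

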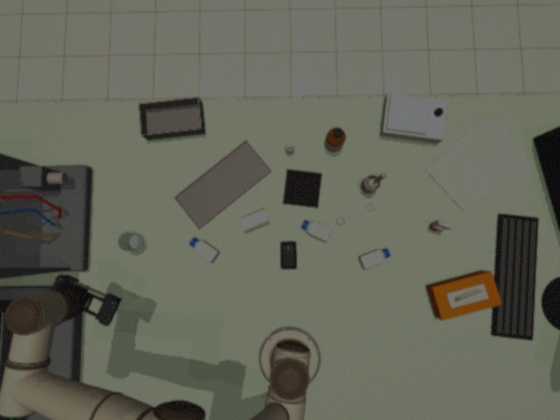

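The scene and top views show three lying bottles at about (204,249), (317,230) and (375,259) in the top view. The beaker is at (254,219), the mat at (303,188), the tray at (223,184) and the pot with the brush at (371,184).

```bash
cat > h.py <<'E'
from rig import *
import cv2,numpy as np
from scipy.spatial.transform import Rotation as Ro
def cloud(n,d):
    m=camera_model(n);K=m["intrinsics"];v,u=np.mgrid[:420,:560]
    c=np.stack([(u-K[0,2])/K[0,0]*d,(v-K[1,2])/K[1,1]*d,d],-1)
    return (c-m["t"])@m["R"]
def onplane(n,u,v,z):
    m=camera_model(n);K=m["intrinsics"];C=-m["R"].T@m["t"]
    r=m["R"].T@np.array([(u-K[0,2])/K[0,0],(v-K[1,2])/K[1,1],1]);return C+r*(z-C[2])/r[2]
def rect(P):  # min-area rectangle of XY points: centre, long, short, yaw of long side (deg)
    (c,s,a)=cv2.minAreaRect(P[:,:2].astype(np.float32))
    if s[0]<s[1]: s=s[::-1];a+=90
    return np.round(c,1),np.round(s,1),round((a+90)%180-90,1)
E
python3 - <<'E'
from h import *
p=cv2.imread("pics/top0.png");d=np.load("pics/top0.npy");X=cloud("top",d)
b=X[300:320,200:240].reshape(-1,3);print("bench z",np.median(X[270:290,330:400,2]),np.std(X[270:290,330:400,2]))
hsv=cv2.cvtColor(p,cv2.COLOR_BGR2HSV)
m=((X[...,2]>14)&(d>0)).astype(np.uint8);m[:120]=0;m[270:]=0;m[:,:100]=0
k,l,s,c=cv2.connectedComponentsWithStats(m)
for i in range(1,k):
    if s[i,4]<30 or s[i,4]>4000: continue
    P=X[l==i];blue=P[(hsv[l==i][:,1]>120)&(abs(hsv[l==i][:,0]-112)<14)]
    print(np.round(c[i]),s[i,4],rect(P),"z",np.round(np.percentile(P[:,2],[50,95])),"blue",len(blue),np.round(blue.mean(0)) if len(blue) else "")
for nm,(u,v,z,r) in dict(mat=(303,188,4,22),tray=(223,184,12,0)).items():
    g=p.max(2)<40 if nm=="mat" else (abs(p.astype(int).max(2)-p.astype(int).min(2))<22)&(p.max(2)<130)
    k,l,s,c=cv2.connectedComponentsWithStats(g.astype(np.uint8));i=l[v,u]
    ct=np.argwhere(l==i)[:,::-1];P=np.array([onplane("top",*q,z) for q in ct]);print(nm,i,len(ct),rect(P),P.mean(0))
E
```

```text
bench z -0.671718904917008 67.93012328333867
[169. 132.] 473 (array([824.3, 417.4]), array([223.5,  74.4]), -89.3) z [48. 71.] blue 0 
[414. 130.] 1284 (array([ 799.8, -452.2]), array([225.5,  74.3]), 86.8) z [64. 78.] blue 0 
[551. 163.] 1282 (array([ 621.3, -930.8]), array([318.1,  12.8]), 11.6) z [ 59. 127.] blue 0 
[335. 139.] 390 (array([ 762.3, -167.3]), array([66.4, 61.5]), 73.5) z [105. 155.] blue 0 
[289. 148.] 81 (array([740.3,  -6.6]), array([29.1, 28.7]), 88.9) z [49. 76.] blue 0 
[372. 183.] 305 (array([ 604. , -291.8]), array([56.3, 55.3]), 89.0) z [ 78. 237.] blue 0 
[254. 220.] 419 (array([483. , 121.2]), array([94.4, 55.9]), -67.5) z [51. 58.] blue 0 
[517. 243.] 1856 (array([ 393.2, -809.9]), array([197. , 141.8]), -7.1) z [19. 25.] blue 1 [ 337. -736.   19.]
[316. 230.] 375 (array([446.3, -96.8]), array([104.1,  48.2]), 66.1) z [46. 52.] blue 0 
[440. 226.] 168 (array([ 454.5, -524.3]), array([49.7, 31.1]), 71.2) z [ 77. 115.] blue 0 
[129. 242.] 334 (array([410.1, 552.8]), array([71.6, 65.4]), 89.3) z [60. 87.] blue 0 
[204. 249.] 400 (array([382.2, 303.1]), array([104.5,  48.1]), 55.0) z [46. 53.] blue 0 
[288. 255.] 426 (array([356.4,   2.1]), array([99.2, 56.9]), 2.5) z [29. 34.] blue 0 
[374. 258.] 401 (array([ 346.2, -303.8]), array([105.1,  49. ]), -69.1) z [46. 52.] blue 0 
mat 10 1083 (array([600. , -52.3]), array([121.3, 120.9]), 82.6) [599.7116515  -52.51466911   4.        ]Traceback (most recent call last):
  File "<stdin>", line 14, in <module>
  File "h.py", line 9, in onplane
    m=camera_model(n);K=m["intrinsics"];C=-m["R"].T@m["t"]
ValueError: time passes only in moves, steps and waits
```

```bash
cat >> h.py <<'E'
_cm={n:camera_model(n) for n in("scene","top","wrist")}
camera_model=lambda n:_cm[n]
def toolR(lean,yaw):
    """x_t leads along yaw; lean=0 tool down; lean<0 fingertips back toward -yaw; lean=+90 z_t along +yaw, x_t up (deg)"""
    return Ro.from_euler('z',yaw,degrees=True)*Ro.from_euler('y',-lean,degrees=True)*Ro.from_rotvec([np.pi,0,0])
def log():
    s=observe()
    with open("log.txt","a") as f: f.write(" ".join(map(str,[*s["joints"],*s["tool_pos"],*s["tool_rot"]]))+"\n")
    return s
def go(grasp,R,back=19):
    """row (m, rad) from present pose to grasp point at world `grasp` mm, orientation R"""
    s=log();R0=Ro.from_rotvec(s["tool_rot"])
    tcp=np.array(grasp)+R.apply([0,0,back])
    print("t %.1f F %s w %.3f g %.1f"%(s["clock"],np.round(s["wrist_force"],1),s["width"],s["grip_force"]),"row",np.round(R0.inv().apply(tcp-s["tool_pos"])/1000,4),np.round((R0.inv()*R).as_rotvec(),3))
E
python3 - <<'E'
from h import *
p=cv2.imread("pics/top0.png");hsv=cv2.cvtColor(p,cv2.COLOR_BGR2HSV)
print(p[184,223],p[150,180],p[188,303])
for nm,u,v,z in(("mat",303,188,4),("tray",223,184,8)):
    q=p.astype(int);g=(q.max(2)<60) if nm=="mat" else (q[...,1]-q[...,2]<8)&(q.max(2)<150)
    k,l,s,c=cv2.connectedComponentsWithStats(g.astype(np.uint8));i=l[v,u]
    P=np.array([onplane("top",x,y,z) for y,x in np.argwhere(l==i)]);print(nm,i,len(P),rect(P),P.mean(0))
a=-67.5
go([483,121.2,150],toolR(-30,a))
E
```

```text
[75 83 87] [101 118 114] [18 25 28]
mat 29 1174 (array([599.8, -52.2]), array([126.2, 125.8]), -7.6) [599.38858278 -52.17585779   4.        ]
tray 1 225096 (array([554.8,  54. ]), array([2150.8, 1550.5]), 88.8) [549.87920778  28.38108624   8.        ]
t 0.1 F [ 0.2 -0.5 -0.4] w 1.002 g 0.0 row [0.3883 0.3144 0.0887] [ 0.203 -0.498  0.751]
```

Call:
play_rows:
  commands:
    - [1,0.388,0.314,0.089,0.203,-0.498,0.751]
    - [1,0.388,0.314,0.089,0.203,-0.498,0.751]
    - [1,0.388,0.314,0.089,0.203,-0.498,0.751]
    - [1,0.388,0.314,0.089,0.203,-0.498,0.751]
    - [1,0.388,0.314,0.089,0.203,-0.498,0.751]
    - [1,0.388,0.314,0.089,0.203,-0.498,0.751]
    - [1,0.388,0.314,0.089,0.203,-0.498,0.751]
    - [1,0.388,0.314,0.089,0.203,-0.498,0.751]
    - [1,0.388,0.314,0.089,0.203,-0.498,0.751]
    - [1,0.388,0.314,0.089,0.203,-0.498,0.751]
  force: 20

```text
clock: 1.35
tool_pos: [479.4, 131.0, 133.1]
tool_rot: [-2.313, 1.548, 0.622]
wrist_force: [-0.7, 0.2, 0.1]
width: 1.002
grip_force: 0.0
```

Run:
```python
from h import *
p=cv2.imread("pics/top0.png").astype(int)
g=(p.max(2)<98)&(p.min(2)>45)
g=cv2.morphologyEx(g.astype(np.uint8),cv2.MORPH_OPEN,np.ones((3,3)))
k,l,s,c=cv2.connectedComponentsWithStats(g);i=l[184,223]
P=np.array([onplane("top",x,y,8) for y,x in np.argwhere(l==i)]);print(s[i],rect(P),P.mean(0))
go([483,121.2,150],toolR(-30,-67.5));print(observe()["joints"].round(3))
go([483,121.2,30],toolR(-30,-67.5))
```

```text
[ 175  141   96   88 3846] (array([617.6, 239.1]), array([340.7, 154.8]), -51.2) [616.72395075 239.69578219   8.        ]
t 1.4 F [-0.7  0.2  0.1] w 1.002 g 0.0 row [ 0.0005  0.0004 -0.0009] [-0.001  0.002 -0.001]
[ 0.233  0.367 -0.172 -0.564 -1.185  0.416]
t 1.4 F [-0.7  0.2  0.1] w 1.002 g 0.0 row [0.0608 0.0004 0.1029] [-0.001  0.002 -0.001]
```

Call:
play_rows:
  commands:
    - [1,0.0305,0.0,0.052,0,0,0]
    - [1,0.0615,0.0004,0.105,0,0,0]
    - [1,0.0615,0.0004,0.105,0,0,0]
    - [1,0.0615,0.0004,0.105,0,0,0]
    - [0,0.0615,0.0004,0.105,0,0,0]
    - [0,0.0615,0.0004,0.105,0,0,0]
    - [0,0.0615,0.0004,0.105,0,0,0]
    - [0,0.0615,0.0004,0.105,0,0,0]
    - [0,0.0615,0.0004,0.105,0,0,0]
    - [0,0.0615,0.0004,0.105,0,0,0]
  force: 25

```text
clock: 2.6
tool_pos: [480.1, 130.6, 12.3]
tool_rot: [-2.314, 1.545, 0.62]
wrist_force: [0.4, 0.6, 5.0]
width: 0.646
grip_force: 25.0
```

Run:
```python
from h import *
go([483,121.2,200],toolR(-30,-67.5));print(observe()["joints"].round(3))
go([483,121.2,200],toolR(0,-67.5))
L=np.loadtxt("log.txt");print(len(L))
```

```text
t 2.6 F [0.4 0.6 5. ] w 0.646 g 25.0 row [-0.0856  0.0005 -0.1483] [-0.002  0.001  0.001]
[ 0.22   0.545 -0.244 -0.636 -0.983  0.587]
t 2.6 F [0.4 0.6 5. ] w 0.646 g 25.0 row [-0.0761  0.0005 -0.1508] [-0.002  0.525  0.   ]
5
```

Call:
play_rows:
  commands:
    - [0,-0.03,0,-0.052,0,0,0]
    - [0,-0.055,0,-0.1,0,0.15,0]
    - [0,-0.076,0,-0.151,0,0.3,0]
    - [0,-0.076,0,-0.151,0,0.525,0]
    - [0,-0.076,0,-0.151,0,0.525,0]
    - [0,-0.076,0,-0.151,0,0.525,0]
    - [0,-0.076,0,-0.151,0,0.525,0]

```text
clock: 3.48
tool_pos: [483.1, 121.0, 180.1]
tool_rot: [-2.611, 1.746, 0.001]
wrist_force: [-0.1, -0.6, -0.6]
width: 0.643
grip_force: 25.0
```

```bash
cat >> h.py <<'E'
# kinematic model fit: q-> TCP with spherical wrist; params a1,d1,L2,e,L3,T
def fk(q,k):
    a1,d1,L2,e,L3,T=k;Rz=lambda a:Ro.from_euler('z',a);Ry=lambda a:Ro.from_euler('y',a);Rx=lambda a:Ro.from_euler('x',a)
    A=Rz(q[0]);p=A.apply([a1,0,d1]);A=A*Ry(q[1]);p=p+A.apply([0,0,L2]);A=A*Ry(q[2]);p=p+A.apply([L3,0,e])
    A=A*Rx(q[3])*Ry(-q[4]);p=p+A.apply([T,0,0]);A=A*Rx(q[5])
    return p,A
E
python3 - <<'E'
from h import *
from scipy.optimize import least_squares
log();L=np.loadtxt("log.txt")
for s4 in(1,-1):
  def f(k): return np.concatenate([fk(l[:6]*[1,1,1,s4,1,1],k)[0]-l[6:9] for l in L])
  r=least_squares(f,[50,400,400,50,400,300]);print(s4,r.x.round(1),abs(r.fun).max())
  for s6 in(1,-1):
    print(s6,[np.round((fk(l[:6]*[1,1,1,s4,1,s6],r.x)[1].inv()*Ro.from_rotvec(l[9:12])).as_rotvec(),3) for l in L[[0,2,5]]])
E
```

```text
1 [ 352.5 -100.4  217.3  -30.   106.6  -80.6] 170.05476365466689
1 [array([-0.812,  1.4  , -0.826]), array([-2.001,  0.446, -0.408]), array([-1.421,  1.85 , -0.513])]
-1 [array([-1.201,  1.197, -1.212]), array([-1.193,  0.51 , -0.172]), array([-1.65,  1.82, -0.88])]
-1 [354.8 -84.  156.4  71.1  85.3  -6.2] 170.43941054799268
1 [array([-0.811,  1.401, -0.827]), array([-1.891,  1.099, -1.586]), array([-1.421,  1.851, -0.514])]
-1 [array([-1.201,  1.197, -1.213]), array([-1.312,  1.453, -0.89 ]), array([-1.649,  1.821, -0.881])]
```

Run:
```python
from h import *
from scipy.optimize import least_squares
import itertools
L=np.loadtxt("log.txt")
print(L[:,:6].round(3));print(L[:,6:].round(3))
best=[]
def FK(q,k):
    return fk(q,k[:6])
for s in itertools.product((1,-1),repeat=4):
  sg=np.array([1,1,s[0],s[1],s[2],s[3]])
  def f(k):
    o=[]
    for l in L:
        q=l[:6]*sg+np.array([k[6],0,0,0,k[8],0]);p,A=fk(q,k[:6]);p=p+Ro.from_euler('z',q[0]).apply([0,k[7],0])
        z=A.apply([1,0,0]);o+=[(p-l[6:9]),300*(z-Ro.from_rotvec(l[9:12]).apply([0,0,1]))]
    return np.concatenate(o)
  r=least_squares(f,[50,400,400,50,400,300,0,0,0]);best.append((abs(r.fun).max(),s,r.x.round(2)))
best.sort(key=lambda b:b[0]);[print(b) for b in best[:4]]
```

```text
[[ 1.421e+00  3.850e-01  7.000e-03 -0.000e+00 -1.194e+00 -2.590e-01]
 [ 2.330e-01  3.670e-01 -1.720e-01 -5.640e-01 -1.185e+00  4.160e-01]
 [ 2.330e-01  3.670e-01 -1.720e-01 -5.640e-01 -1.185e+00  4.160e-01]
 [ 2.200e-01  5.450e-01 -2.440e-01 -6.360e-01 -9.830e-01  5.870e-01]
 [ 2.200e-01  5.450e-01 -2.440e-01 -6.360e-01 -9.830e-01  5.870e-01]
 [ 5.720e-01  2.070e-01 -3.610e-01 -1.000e-03 -1.003e+00 -1.800e-01]]
[[ 2.48217e+02  5.73013e+02  2.21575e+02  3.07400e+00 -6.38000e-01
  -1.00000e-03]
 [ 4.79401e+02  1.30970e+02  1.33072e+02 -2.31300e+00  1.54800e+00
   6.22000e-01]
 [ 4.79401e+02  1.30970e+02  1.33072e+02 -2.31300e+00  1.54800e+00
   6.22000e-01]
 [ 4.80060e+02  1.30554e+02  1.23390e+01 -2.31400e+00  1.54500e+00
   6.20000e-01]
 [ 4.80060e+02  1.30554e+02  1.23390e+01 -2.31400e+00  1.54500e+00
   6.20000e-01]
 [ 4.83134e+02  1.20962e+02  1.80109e+02 -2.61100e+00  1.74600e+00
   1.00000e-03]]
(np.float64(48.03245004326831), (-1, -1, 1, 1), array([-1.7277e+02,  2.9191e+02,  5.2812e+02, -5.9000e+00,  5.9622e+02,
        3.5128e+02,  7.0000e-02, -1.9115e+02,  3.0000e-02]))
(np.float64(48.032461079778756), (-1, -1, 1, -1), array([-1.7277e+02,  2.9191e+02,  5.2812e+02, -5.9000e+00,  5.9622e+02,
        3.5128e+02,  7.0000e-02, -1.9115e+02,  3.0000e-02]))
(np.float64(76.76970488994063), (-1, -1, -1, 1), array([-1.8943e+02, -3.5970e+01,  3.3627e+02,  4.1627e+02,  3.9244e+02,
        3.0978e+02,  1.9000e-01, -2.3771e+02, -2.1300e+00]))
(np.float64(76.76970521028986), (-1, -1, -1, -1), array([-1.8943e+02, -3.5970e+01,  3.3627e+02,  4.1627e+02,  3.9244e+02,
        3.0978e+02,  1.9000e-01, -2.3771e+02, -2.1300e+00]))
```

Run:
```python
from h import *
from scipy.optimize import least_squares
import itertools
L=np.loadtxt("log.txt")[[0,1,3,5]]
Rz=lambda a:Ro.from_euler('z',a);Ry=lambda a:Ro.from_euler('y',a);Rx=lambda a:Ro.from_euler('x',a)
for form in itertools.product((1,-1),("x","z","y"),(1,-1),(1,-1)):
  s4,ax4,s5,s6=form
  # orientation only: forearm axis as x, y or z in forearm frame
  o=[]
  for l in L:
    q=l[:6];A=Rz(q[0])*Ry(q[1]-q[2])*Ro.from_euler(ax4,s4*q[3])*Ry(-s5*q[4])*Rx(s6*q[5])
    o.append((A.inv()*Ro.from_rotvec(l[9:])))
  print(form,max((o[0].inv()*x).magnitude() for x in o).round(3))
```

```text
Traceback (most recent call last):
AttributeError: 'float' object has no attribute 'round'
```

Run:
```python
from h import *
from scipy.optimize import least_squares
import itertools
L=np.loadtxt("log.txt")[[0,1,3,5]]
Rz=lambda a:Ro.from_euler('z',a);Ry=lambda a:Ro.from_euler('y',a);Rx=lambda a:Ro.from_euler('x',a)
res=[]
for form in itertools.product((1,-1),("x","z","y"),("xz","zx","yx","yz","xy","zy"),(1,-1),(1,-1)):
  s4,ax4,(a5,a6),s5,s6=form
  o=[]
  for l in L:
    q=l[:6];A=Rz(q[0])*Ry(q[1]-q[2])*Ro.from_euler(ax4,s4*q[3])*Ro.from_euler(a5,s5*q[4])*Ro.from_euler(a6,s6*q[5])
    o.append((A.inv()*Ro.from_rotvec(l[9:])))
  res.append((max((o[0].inv()*x).magnitude() for x in o),form))
res.sort();print(res[:5])
```

```text
[(2.830524433501838e-16, (-1, 'x', 'yx', -1, -1)), (0.41751220847178655, (1, 'y', 'yx', 1, 1)), (0.4575579732810632, (-1, 'y', 'xz', -1, 1)), (0.4701707061024161, (-1, 'z', 'zx', 1, 1)), (0.4908163485685743, (1, 'x', 'yz', -1, 1))]
```

Run:
```python
from h import *
L=np.loadtxt("log.txt")[[0,1,3,5]]
R=Ro.from_euler;rows=[];b=[]
for l in L:
    q=l[:6];A1=R('z',q[0]).as_matrix();A2=A1@R('y',q[1]).as_matrix();A3=A1@R('y',q[1]-q[2]).as_matrix();A4=A3@R('x',-q[3]).as_matrix();A5=A4@R('y',-q[4]).as_matrix()
    rows.append(np.c_[A1[:,0],A1[:,1],A1[:,2],A2[:,2],A3[:,2],A3[:,0],A4[:,1],A5[:,0]]);b.append(l[6:9])
M=np.vstack(rows);b=np.concatenate(b)
for cols in([0,1,2,3,4,5,7],[0,2,3,4,5,6,7],[2,1,3,5,7]):
    k,_,rk,sv=np.linalg.lstsq(M[:,cols],b,rcond=None);print(cols,k.round(1),abs(M[:,cols]@k-b).max().round(2),sv[-1].round(3))
```

```text
[0, 1, 2, 3, 4, 5, 7] [-174.8 -155.   339.1  506.6  -14.3  634.5  343.7] 43.98 0.166
[0, 2, 3, 4, 5, 6, 7] [   0.   160.6  564.9    0.   421.8 -159.8  306.5] 0.0 0.165
[2, 1, 3, 5, 7] [ 349.7 -151.7  377.4  476.   330.2] 47.24 0.176
```

```bash
cat >> h.py <<'E'
from scipy.optimize import least_squares
from scipy.spatial.transform import Slerp
LO=np.array([-3.14,-1.21,-1.07,-3.16,-2.99,-3.1]);HI=np.array([3.14,2.06,1.41,2.05,-.16,3.1])
OFF=None
def fk(q):
    R=Ro.from_euler;A1=R('z',q[0]);A3=A1*R('y',q[1]-q[2]);A4=A3*R('x',-q[3]);A5=A4*R('y',-q[4]);A6=A5*R('x',-q[5])
    el=A1.apply([0,0,160.6])+(A1*R('y',q[1])).apply([0,0,564.9]);w=el+A3.apply([421.8,0,0]);w2=w+A4.apply([0,-159.8,0])
    return w2+A5.apply([306.5,0,0]),A6*OFF if OFF is not None else A6,w,w2
_q0=np.array([1.42057883e+00,3.85475625e-01,6.78326561e-03,-4.63254932e-04,-1.19400714e+00,-2.58594607e-01])
OFF=fk(_q0)[1].inv()*Ro.from_rotvec([3.07425195e+00,-6.37570254e-01,-5.13153573e-04])
def ik(tcp,R,seed):
    def f(q):
        p,A,_,_=fk(q);return np.r_[p-tcp,300*(A.inv()*R).as_rotvec(),.01*(q-seed)]
    return least_squares(f,np.clip(seed,LO+1e-3,HI-1e-3),bounds=(LO,HI))
def path(grasp,R,q0,n=12,back=19):
    """follow a straight line from q0; returns final q, worst error, min margin to limits, min wrist height"""
    p0,A0,_,_=fk(q0);t1=np.array(grasp)+R.apply([0,0,back]);S=Slerp([0,1],Ro.concatenate([A0,R]));q=q0;e=0;mg=9;wz=9e9
    for s in np.linspace(0,1,n+1)[1:]:
        q=ik(p0+(t1-p0)*s,S(s),q).x;p,A,w,w2=fk(q)
        e=max(e,np.linalg.norm(p-(p0+(t1-p0)*s))+300*(A.inv()*S(s)).magnitude());mg=min(mg,(q-LO).min(),(HI-q).min());wz=min(wz,w[2],w2[2])
    return q,round(e,1),round(mg,2),round(wz)
E
python3 - <<'E'
from h import *
q0=observe()["joints"]
for lean in(60,75):
 for h in range(-180,180,30):
  q,e,m,w=path([599.6,-52.2,150],toolR(lean,h),q0)
  q2,e2,m2,w2=path([599.6,-52.2,51],toolR(lean,h),q)
  print(lean,h,q2.round(2),e,e2,m2,w2)
E
```

```text
60 -180 [ 0.13  1.05  0.48 -0.12 -2.04 -1.69] 0.0 0.0 0.82 195
60 -150 [ 0.28  1.    0.23  0.22 -1.83 -1.39] 0.0 0.0 1.04 170
60 -120 [ 0.41  0.9  -0.13  0.55 -1.5  -1.26] 0.0 0.0 0.94 152
60 -90 [ 0.45  0.76 -0.56  1.01 -1.17 -1.33] 0.0 0.0 0.51 161
60 -60 [ 0.25  0.64 -0.91  1.83 -1.04 -1.55] 0.0 0.0 0.16 192
60 -30 [ 0.2   0.56 -0.93  2.05 -0.95 -1.32] 91.3 124.0 0.0 219
60 0 [-0.04  0.34 -0.81  2.05 -0.25 -0.52] 199.8 249.3 0.0 308
60 30 [-0.17  0.42 -0.27 -1.14 -0.52  3.1 ] 75.7 125.2 0.0 295
60 60 [-0.19  0.54 -0.04 -0.9  -0.99  3.1 ] 130.3 172.7 0.0 309
60 90 [-0.18  0.75  0.32 -0.79 -1.53  3.1 ] 200.7 240.0 0.0 295
60 120 [-0.2   0.93  0.4  -0.73 -1.82 -2.3 ] 0.0 0.0 0.7 195
60 150 [-0.04  1.02  0.54 -0.47 -2.03 -2.05] 0.0 0.0 0.83 195
75 -180 [ 0.12  1.18  0.61 -0.16 -2.3  -1.71] 0.0 0.0 0.58 125
75 -150 [ 0.29  1.13  0.32  0.26 -2.05 -1.39] 0.0 0.0 0.84 97
75 -120 [ 0.42  1.01 -0.09  0.61 -1.69 -1.3 ] 0.0 0.0 0.98 84
75 -90 [ 0.48  0.88 -0.54  1.06 -1.38 -1.43] 0.0 0.0 0.53 104
75 -60 [ 0.31  0.78 -0.92  1.82 -1.34 -1.7 ] 0.0 0.0 0.14 125
75 -30 [ 0.3   0.79 -1.01  2.05 -1.46 -1.7 ] 121.6 133.1 0.0 115
75 0 [ 0.37  1.11 -1.07  2.05 -1.97 -2.04] 280.3 305.0 0.0 -14
75 30 [-0.02  0.29 -0.8   2.05 -0.16 -0.18] 363.1 399.0 0.0 328
75 60 [-0.3   0.6   0.05 -1.05 -1.17  3.1 ] 196.9 242.9 0.0 289
75 90 [-0.33  0.98  0.61 -1.09 -1.92  3.1 ] 227.0 273.1 0.0 191
75 120 [-0.25  1.04  0.51 -0.89 -2.04 -2.33] 0.0 0.0 0.66 125
75 150 [-0.07  1.14  0.68 -0.6  -2.29 -2.12] 0.0 0.0 0.59 125
```

Run:
```python
from h import *
go([599.6,-52.2,130],toolR(60,-90))
```

```text
t 3.5 F [-0.1 -0.6 -0.6] w 0.643 g 25.0 row [ 0.2198 -0.0352  0.0595] [-0.205  1.034  0.355]
```

Call:
play_rows:
  commands:
    - [0,0.2198,-0.0352,0.0595,-0.205,1.034,0.355]
    - [0,0.2198,-0.0352,0.0595,-0.205,1.034,0.355]
    - [0,0.2198,-0.0352,0.0595,-0.205,1.034,0.355]
    - [0,0.2198,-0.0352,0.0595,-0.205,1.034,0.355]
    - [0,0.2198,-0.0352,0.0595,-0.205,1.034,0.355]
    - [0,0.2198,-0.0352,0.0595,-0.205,1.034,0.355]
    - [0,0.2198,-0.0352,0.0595,-0.205,1.034,0.355]
    - [0,0.2198,-0.0352,0.0595,-0.205,1.034,0.355]
    - [0,0.2198,-0.0352,0.0595,-0.205,1.034,0.355]
    - [0,0.2198,-0.0352,0.0595,-0.205,1.034,0.355]

```text
clock: 4.72
tool_pos: [600.0, -68.7, 122.4]
tool_rot: [1.584, -1.587, 0.917]
wrist_force: [-0.3, -0.4, -1.4]
width: 0.646
grip_force: 25.0
```

Run:
```python
from h import *
go([599.6,-52.2,52.5],toolR(60,-90))
p,d=snapshot("scene");cv2.imwrite("pics/s1.png",cv2.resize(p[80:280,150:420],None,fx=2.5,fy=2.5))
```

```text
t 4.7 F [-0.3 -0.4 -1.4] w 0.646 g 25.0 row [-0.0687  0.0007  0.0398] [-0.002  0.002 -0.003]
```

View pics/s1.png

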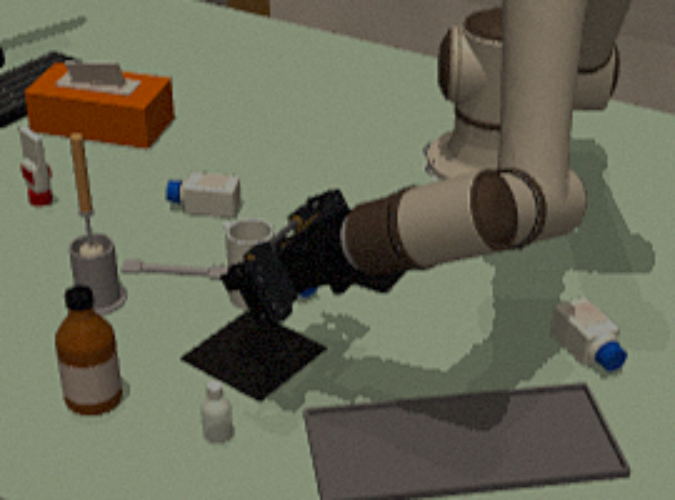

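The crop shows the beaker held upright above the mat, with its mouth up at (248,235). Next I lower it.

Call:
play_rows:
  commands:
    - [0,-0.03,0.0007,0.0175,0,0,0]
    - [0,-0.055,0.0007,0.032,0,0,0]
    - [0,-0.065,0.0007,0.0375,-0.002,0.002,-0.003]
    - [0,-0.069,0.0007,0.04,-0.002,0.002,-0.003]
    - [0,-0.069,0.0007,0.04,-0.002,0.002,-0.003]
    - [0,-0.069,0.0007,0.04,-0.002,0.002,-0.003]

```text
clock: 5.52
tool_pos: [599.7, -68.3, 42.3]
tool_rot: [1.583, -1.581, 0.915]
wrist_force: [-0.2, -0.2, -0.9]
width: 0.643
grip_force: 25.0
```

Run:
```python
from h import *
go([599.6,-52.2,51.5],toolR(60,-90))
```

```text
t 5.5 F [-0.2 -0.2 -0.9] w 0.643 g 25.0 row [-0.0001  0.0001  0.0005] [-0.    -0.002  0.001]
```

Call:
play_rows:
  commands:
    - [0,-0.001,0,0.001,0,0,0]
    - [0,-0.001,0,0.001,0,0,0]
    - [1,-0.001,0,0.001,0,0,0]
    - [1,-0.001,0,0.001,0,0,0]
    - [1,-0.001,0,0.001,0,0,0]
    - [1,-0.001,0,0.0,0,0,0]
    - [1,-0.001,0,-0.03,0,0,0]
    - [1,0,0,-0.08,0,0,0]
    - [1,0,0,-0.14,0,0,0]
    - [1,0,0,-0.15,0,0,0]

```text
clock: 6.78
tool_pos: [601.1, 65.9, 118.0]
tool_rot: [1.589, -1.582, 0.919]
wrist_force: [0.9, -1.2, 0.1]
width: 0.998
grip_force: 0.0
```

```bash
cat >> h.py <<'E'
def blobs(zmin=14):
    p,d=snapshot("top");X=cloud("top",d)
    m=((X[...,2]>zmin)&(d>0)).astype(np.uint8);m[:120]=0;m[270:]=0;m[:,:100]=0;m[:,480:]=0
    k,l,s,c=cv2.connectedComponentsWithStats(m)
    for i in range(1,k):
        if 30<s[i,4]<1000:
            P=X[l==i];zt=np.percentile(P[:,2],[50,95]);T=P[P[:,2]>zt[1]-12]
            print(np.round(c[i]),s[i,4],*rect(P),"z",np.round(zt),"top",rect(T)[0],rect(T)[1])
    return p,X
E
python3 - <<'E'
from h import *
print(observe()["clock"]);blobs()
q=observe()["joints"]
t=np.array([617.6,239.1]);ty=np.radians(128.8);e=np.array([np.cos(ty),np.sin(ty)])
B={"A":((446.3,-96.8),66.1),"B":((382.2,303.1),55.0),"C":((346.2,-303.8),-69.1)}
for n,(c,a) in B.items():
  g=path([*c,150],toolR(-30,a),q);g2=path([*c,28],toolR(-30,a),g[0]);u=path([*c,200],toolR(0,a),g2[0]);print(n,g2[0].round(2),g[1:],g2[1:],u[1:])
  for k,s in enumerate((-100,0,100)):
    for h in range(-180,180,30):
      pos=t+s*e;m=path([*pos,130],toolR(60,h),u[0]);f=path([*pos,58],toolR(60,h),m[0])
      if m[1]<1 and f[1]<1: print("  ",s,h,f[0].round(1),m[2:],f[2:])
E
```

```text
6.775
[169. 132.] 475 [828.6 418.1] [222.3  75. ] -86.6 z [49. 72.] top [821.3 417.9] [221.5  60.2]
[335. 139.] 387 [ 762.6 -167.2] [65.6 62.5] 69.2 z [106. 155.] top [ 765.1 -169.7] [29. 29.]
[289. 148.] 83 [740.7  -6.5] [29.5 28.8] 87.3 z [50. 76.] top [743.3  -6.7] [16.9 14.1]
[372. 183.] 305 [ 603.9 -291.9] [56.6 55.6] 89.4 z [ 78. 238.] top [ 603.1 -294.3] [14.4 13.2]
[303. 186.] 150 [595.5 -51.6] [54.4 54. ] -41.2 z [ 78. 102.] top [595.9 -52.2] [53.8 53.7]
[316. 230.] 377 [446.5 -96.6] [103.7  48.2] 65.8 z [46. 52.] top [446.6 -98.1] [101.6  47.8]
[440. 226.] 166 [ 454.1 -523.9] [41.9 38. ] 28.1 z [ 80. 116.] top [ 454.2 -525. ] [49.1 11.5]
[129. 242.] 339 [410.  553.1] [72.3 65.5] 89.9 z [59. 87.] top [410.1 552.5] [71.1 65.3]
[288. 255.] 418 [357.4   1.2] [99.1 57.1] -0.1 z [29. 35.] top [359.5   1.1] [88.  49.8]
[374. 258.] 399 [ 346.7 -303.7] [104.3  47.7] -69.4 z [45. 51.] top [ 346.9 -304.2] [103.2  47.6]
A [ 0.34  0.51 -0.74  0.55 -0.77  1.9 ] (np.float64(0.0), np.float64(0.33), 231) (np.float64(0.0), np.float64(0.33), 251) (np.float64(0.0), np.float64(0.34), 270)
   -1
[... 3248 characters left out ...]
-0.5 -2.1 -2.1] (np.float64(0.51), 274) (np.float64(0.7), 202)
   100 -150 [ 0.7  1.1  0.7 -0.2 -2.2 -1.8] (np.float64(0.46), 274) (np.float64(0.72), 202)
   100 -120 [ 0.8  1.1  0.4  0.2 -2.  -1.4] (np.float64(0.38), 247) (np.float64(0.95), 178)
   100 -90 [ 1.   1.   0.   0.5 -1.6 -1.2] (np.float64(0.29), 219) (np.float64(1.11), 154)
   100 -60 [ 1.   0.8 -0.4  0.9 -1.2 -1.2] (np.float64(0.17), 215) (np.float64(0.67), 156)
   100 -30 [ 0.9  0.7 -0.8  1.7 -1.  -1.4] (np.float64(0.02), 234) (np.float64(0.28), 184)
   100 120 [ 0.3  0.8  0.2 -1.  -1.5 -2.5] (np.float64(0.49), 274) (np.float64(0.5), 202)
   100 150 [ 0.4  0.9  0.5 -0.8 -1.8 -2.4] (np.float64(0.57), 274) (np.float64(0.64), 202)
```

Run:
```python
from h import *
q=observe()["joints"]
w1=path([520,60,240],toolR(0,-12),q);w2=path([448.8,-91.2,130],toolR(-30,66),w1[0]);print(w1,w2)
go([520,60,240],toolR(0,-12))
```

```text
(array([ 4.25111377e-01,  2.13155521e-01, -2.41448935e-01,  2.43900996e-09,
       -1.11619187e+00,  9.36245440e-01]), np.float64(0.0), np.float64(0.52), 243) (array([ 0.36918366,  0.35376325, -0.61893224,  0.42428417, -1.02852531,
        2.05284989]), np.float64(0.0), np.float64(0.45), 342)
t 6.8 F [-0.2  0.3  0.7] w 0.996 g 0.0 row [ 0.092   0.0804 -0.0479] [ 0.705 -0.877 -1.224]
```

Call:
play_rows:
  commands:
    - [1,0.092,0.0804,-0.0479,0.705,-0.877,-1.224]
    - [1,0.092,0.0804,-0.0479,0.705,-0.877,-1.224]
    - [1,0.092,0.0804,-0.0479,0.705,-0.877,-1.224]
    - [1,0.092,0.0804,-0.0479,0.705,-0.877,-1.224]
    - [1,0.092,0.0804,-0.0479,0.705,-0.877,-1.224]
    - [1,0.092,0.0804,-0.0479,0.705,-0.877,-1.224]
    - [1,0.092,0.0804,-0.0479,0.705,-0.877,-1.224]
    - [1,0.092,0.0804,-0.0479,0.705,-0.877,-1.224]
    - [1,0.092,0.0804,-0.0479,0.705,-0.877,-1.224]
    - [1,0.092,0.0804,-0.0479,0.705,-0.877,-1.224]

```text
clock: 8.07
tool_pos: [519.5, 55.1, 219.3]
tool_rot: [3.12, -0.343, -0.007]
wrist_force: [-0.5, 0.4, 0.1]
width: 0.996
grip_force: 0.0
```

Run:
```python
from h import *
go([448.8,-91.2,130],toolR(-30,66))
blobs()
```

```text
t 8.1 F [-0.5  0.4  0.1] w 0.996 g 0.0 row [-0.0387  0.1672  0.1065] [-0.358 -0.432 -1.337]
[169. 132.] 474 [828.9 417.9] [221.6  76.1] -86.4 z [48. 72.] top [814. 418.] [223.8  58. ]
[335. 139.] 389 [ 762.2 -167.8] [67.2 62. ] 76.7 z [106. 155.] top [ 765.4 -169.4] [29.3 28.3]
[289. 148.] 83 [739.7  -6.4] [29.2 27.9] 88.9 z [49. 78.] top [743.3  -6.7] [15.9 14.1]
[372. 183.] 303 [ 603.9 -291.2] [57.  55.2] 28.1 z [ 78. 237.] top [ 603.2 -295. ] [13.9 13.7]
[316. 230.] 375 [447.1 -96.8] [103.9  48.2] 64.8 z [46. 52.] top [446.  -98.5] [99.4 47.8]
[440. 226.] 170 [ 453.5 -522. ] [44.8 35.1] 38.0 z [ 80. 116.] top [ 454.1 -524.5] [48.7 12.4]
[129. 242.] 334 [409.9 553.4] [73.3 65.3] 89.9 z [59. 87.] top [410.  553.5] [72.9 65.2]
[288. 255.] 417 [355.7   1.3] [95.7 57.1] -0.4 z [30. 36.] top [357.8   1.2] [84.5 49.6]
[374. 258.] 404 [ 346.9 -304.5] [105.8  47.7] -69.4 z [46. 51.] top [ 346.1 -303.3] [102.2  47.2]
```

Call:
play_rows:
  commands:
    - [1,-0.0387,0.1672,0.1065,-0.358,-0.432,-1.337]
    - [1,-0.0387,0.1672,0.1065,-0.358,-0.432,-1.337]
    - [1,-0.0387,0.1672,0.1065,-0.358,-0.432,-1.337]
    - [1,-0.0387,0.1672,0.1065,-0.358,-0.432,-1.337]
    - [1,-0.0387,0.1672,0.1065,-0.358,-0.432,-1.337]
    - [1,-0.0387,0.1672,0.1065,-0.358,-0.432,-1.337]
    - [1,-0.0387,0.1672,0.1065,-0.358,-0.432,-1.337]
    - [1,-0.0387,0.1672,0.1065,-0.358,-0.432,-1.337]
    - [1,-0.0387,0.1672,0.1065,-0.358,-0.432,-1.337]

```text
clock: 9.25
tool_pos: [444.2, -98.1, 113.4]
tool_rot: [2.333, 1.525, -0.627]
wrist_force: [-0.5, 0.7, 0.5]
width: 1.001
grip_force: 0.0
```

Run:
```python
from h import *
go([448.8,-91.2,27],toolR(-30,65.8))
```

```text
t 9.2 F [-0.5  0.7  0.5] w 1.001 g 0.0 row [0.0505 0.0013 0.0897] [0.005 0.002 0.008]
```

Call:
play_rows:
  commands:
    - [1,0.025,0.0007,0.045,0.005,0.002,0.008]
    - [1,0.0505,0.0013,0.0897,0.005,0.002,0.008]
    - [1,0.0505,0.0013,0.0897,0.005,0.002,0.008]
    - [1,0.0505,0.0013,0.0897,0.005,0.002,0.008]
    - [0,0.0505,0.0013,0.0897,0.005,0.002,0.008]
    - [0,0.0505,0.0013,0.0897,0.005,0.002,0.008]
    - [0,0.0505,0.0013,0.0897,0.005,0.002,0.008]
    - [0,0.0505,0.0013,0.0897,0.005,0.002,0.008]
    - [0,0.0505,0.0013,0.0897,0.005,0.002,0.008]
    - [0,0.0505,0.0013,0.0897,0.005,0.002,0.008]
  force: 30

```text
clock: 10.5
tool_pos: [446.9, -99.6, 11.3]
tool_rot: [2.344, 1.516, -0.623]
wrist_force: [0.7, 0.6, 2.3]
width: 0.551
grip_force: 30.0
```

```bash
cat >> h.py <<'E'
TC=np.array([617.6,239.1]);TE=np.array([np.cos(np.radians(128.8)),np.sin(np.radians(128.8))])
E
python3 - <<'E'
from h import *
s=observe();q=s["joints"];g=s["tool_pos"]-Ro.from_rotvec(s["tool_rot"]).apply([0,0,19]);print(g)
w=[([460,-60,200],(-15,66)),([540,90,240],(0,10)),([*(TC-95*TE),140],(60,-60)),([*(TC-95*TE),63],(60,-60))]
go(w[0][0],toolR(*w[0][1]))
for a,b in w:
    r=path(a,toolR(*b),q);q=r[0];print(r)
E
```

```text
[450.73891199 -90.99846849  27.82975473]
t 10.5 F [0.7 0.6 2.3] w 0.551 g 30.0 row [-0.0529 -0.0041 -0.166 ] [-0.     0.259 -0.003]
(array([ 0.34043438,  0.20268988, -0.46963068,  0.21330378, -1.09034468,
        2.26518138]), np.float64(0.0), np.float64(0.36), 267)
(array([ 4.61360945e-01,  2.54222423e-01, -1.86255493e-01,  1.96795301e-09,
       -1.13031841e+00,  1.28396831e+00]), np.float64(0.0), np.float64(0.63), 459)
(array([ 0.69286338,  0.67630841, -0.45084566,  1.18532926, -1.17127529,
       -1.09362739]), np.float64(0.0), np.float64(0.45), 220)
(array([ 0.67663011,  0.77857167, -0.48477247,  1.2576547 , -1.11897726,
       -1.23189088]), np.float64(0.0), np.float64(0.59), 161)
```

```bash
cat >> h.py <<'E'
def goseq(*w): [go(a,toolR(*b)) for a,b in w]
E
python3 - <<'E'
from h import *
goseq(([460,-60,200],(-15,66)),([540,90,240],(0,10)))
E
```

```text
t 10.5 F [0.7 0.6 2.3] w 0.551 g 30.0 row [-0.0529 -0.0041 -0.166 ] [-0.     0.259 -0.003]
t 10.5 F [0.7 0.6 2.3] w 0.551 g 30.0 row [ 0.0789  0.0075 -0.2869] [0.254 0.478 0.951]
```

Call:
play_rows:
  commands:
    - [0,-0.02,-0.001,-0.05,0,0.05,0]
    - [0,-0.04,-0.004,-0.11,0,0.15,0]
    - [0,-0.0529,-0.0041,-0.166,0,0.259,0]
    - [0,0.0789,0.0075,-0.2869,0.254,0.478,0.951]
    - [0,0.0789,0.0075,-0.2869,0.254,0.478,0.951]
    - [0,0.0789,0.0075,-0.2869,0.254,0.478,0.951]
    - [0,0.0789,0.0075,-0.2869,0.254,0.478,0.951]
    - [0,0.0789,0.0075,-0.2869,0.254,0.478,0.951]
    - [0,0.0789,0.0075,-0.2869,0.254,0.478,0.951]
    - [0,0.0789,0.0075,-0.2869,0.254,0.478,0.951]

```text
clock: 11.75
tool_pos: [538.9, 89.5, 220.2]
tool_rot: [3.13, 0.274, -0.003]
wrist_force: [-0.2, 0.3, -0.9]
width: 0.546
grip_force: 30.0
```

Run:
```python
from h import *
goseq(([*(TC-95*TE),140],(60,-60)),)
```

```text
t 11.8 F [-0.2  0.3 -0.9] w 0.546 g 30.0 row [ 0.155  -0.0349  0.0893] [-0.636  0.911  1.103]
```

Call:
play_rows:
  commands:
    - [0,0.155,-0.0349,0.0893,-0.636,0.911,1.103]
    - [0,0.155,-0.0349,0.0893,-0.636,0.911,1.103]
    - [0,0.155,-0.0349,0.0893,-0.636,0.911,1.103]
    - [0,0.155,-0.0349,0.0893,-0.636,0.911,1.103]
    - [0,0.155,-0.0349,0.0893,-0.636,0.911,1.103]
    - [0,0.155,-0.0349,0.0893,-0.636,0.911,1.103]
    - [0,0.155,-0.0349,0.0893,-0.636,0.911,1.103]
    - [0,0.155,-0.0349,0.0893,-0.636,0.911,1.103]
    - [0,0.155,-0.0349,0.0893,-0.636,0.911,1.103]
    - [0,0.155,-0.0349,0.0893,-0.636,0.911,1.103]

```text
clock: 13.0
tool_pos: [686.1, 152.0, 129.4]
tool_rot: [2.039, -1.177, 1.181]
wrist_force: [-0.1, 0.1, -1.4]
width: 0.547
grip_force: 30.0
```

Run:
```python
from h import *
goseq(([*(TC-95*TE),67],(60,-60)),([*(TC-95*TE),62.5],(60,-60)))
p,d=snapshot("scene");cv2.imwrite("pics/s2.png",cv2.resize(p[80:300,150:450],None,fx=2,fy=2))
```

```text
t 13.0 F [-0.1  0.1 -1.4] w 0.547 g 30.0 row [-0.0621  0.0012  0.0363] [ 0.001 -0.003  0.001]
t 13.0 F [-0.1  0.1 -1.4] w 0.547 g 30.0 row [-0.066   0.0012  0.0386] [ 0.001 -0.003  0.001]
```

View pics/s2.png

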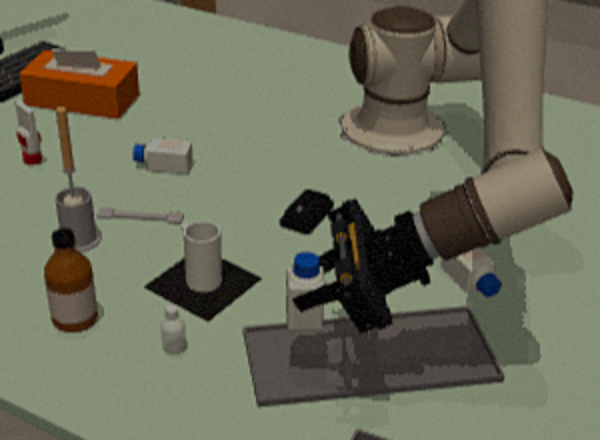

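The bottle is held upright over the tray with its cap at (305,265), and the beaker is standing on the mat at (203,255).

Call:
play_rows:
  commands:
    - [0,-0.04,0.0012,0.023,0,-0.003,0]
    - [0,-0.06,0.0012,0.035,0,-0.003,0]
    - [0,-0.066,0.0012,0.0386,0,-0.003,0]
    - [0,-0.066,0.0012,0.0386,0,-0.003,0]
    - [1,-0.066,0.0012,0.0386,0,-0.003,0]
    - [1,-0.066,0.0012,0.0386,0,-0.003,0]
    - [1,-0.066,0.0012,0.0386,0,-0.003,0]
    - [1,-0.066,0.0012,0.0386,0,-0.003,0]
    - [1,-0.065,0.0012,0.02,0,-0.003,0]
    - [1,-0.06,0.0012,-0.03,0,-0.003,0]

```text
clock: 14.3
tool_pos: [656.7, 196.7, 93.4]
tool_rot: [2.04, -1.181, 1.173]
wrist_force: [1.1, 1.0, -0.9]
width: 0.994
grip_force: 0.0
```

Run:
```python
from h import *
s=observe();q=s["joints"];print(s["tool_pos"],s["width"])
a=55.;c=np.array([382.2,303.1])+6*np.array([np.cos(np.radians(a)),np.sin(np.radians(a))])
g=s["tool_pos"]+Ro.from_rotvec(s["tool_rot"]).apply([0,0,-19-100])
w=[(g,(60,-60)),([500,260,250],(0,0)),([*c,120],(-30,a)),([*c,27],(-30,a))]
for x in w: r=path(x[0],toolR(*x[1]),q);q=r[0];print(r[1:])
goseq(*w[:2])
```

```text
[656.67598202 196.69826795  93.38458836] 0.9940332341430217
(np.float64(0.0), np.float64(0.64), 195)
(np.float64(0.0), np.float64(0.61), 257)
(np.float64(0.0), np.float64(0.91), 369)
(np.float64(0.0), np.float64(0.85), 276)
t 14.3 F [ 1.1  1.  -0.9] w 0.994 g 0.0 row [ 0.     -0.0001 -0.1   ] [0.005 0.001 0.   ]
t 14.3 F [ 1.1  1.  -0.9] w 0.994 g 0.0 row [ 0.0523  0.105  -0.1837] [ 0.55  -0.943 -0.949]
```

Call:
play_rows:
  commands:
    - [1,0,0,-0.05,0,0,0]
    - [1,0,0,-0.1,0,0,0]
    - [1,0.0523,0.105,-0.1837,0.55,-0.943,-0.949]
    - [1,0.0523,0.105,-0.1837,0.55,-0.943,-0.949]
    - [1,0.0523,0.105,-0.1837,0.55,-0.943,-0.949]
    - [1,0.0523,0.105,-0.1837,0.55,-0.943,-0.949]
    - [1,0.0523,0.105,-0.1837,0.55,-0.943,-0.949]
    - [1,0.0523,0.105,-0.1837,0.55,-0.943,-0.949]
    - [1,0.0523,0.105,-0.1837,0.55,-0.943,-0.949]
    - [1,0.0523,0.105,-0.1837,0.55,-0.943,-0.949]

```text
clock: 15.55
tool_pos: [499.5, 261.5, 232.5]
tool_rot: [-3.135, -0.014, -0.0]
wrist_force: [-0.4, -0.5, -0.8]
width: 1.001
grip_force: 0.0
```

Run:
```python
from h import *
p,X=blobs();cv2.imwrite("pics/t1.png",p)
a=55.;c=np.array([382.2,303.1])+6*np.array([np.cos(np.radians(a)),np.sin(np.radians(a))])
goseq(([*c,120],(-30,a)))if 0 else goseq(([*c,120],(-30,a)),)
```

```text
[170. 132.] 472 [825.9 418.2] [223.7  71.2] -87.3 z [47. 71.] top [824.4 418. ] [221.7  59.3]
[335. 139.] 390 [ 762.2 -167.1] [65.9 62. ] 71.7 z [105. 155.] top [ 765.1 -169.8] [31.1 28.3]
[289. 148.] 82 [740.2  -6.5] [29.2 27.4] 89.3 z [50. 78.] top [744.2  -6.8] [16.1 15.8]
[242. 166.] 225 [675.9 162.6] [48.7 47.7] 30.3 z [ 82. 111.] top [675.6 163.7] [31.3 29.9]
[372. 183.] 303 [ 604.2 -291.5] [57.3 54.8] 32.9 z [ 78. 238.] top [ 603.2 -295.1] [14. 13.]
[303. 186.] 155 [595.6 -51.8] [54.6 54.4] -40.7 z [ 73. 101.] top [595.8 -51.8] [54.3 54.1]
[440. 226.] 169 [ 454.5 -523.4] [49.5 32.6] 63.7 z [ 79. 117.] top [ 454.4 -525.1] [47.8 12.1]
[204. 249.] 398 [382.3 303. ] [103.4  47.9] 55.0 z [46. 52.] top [382.5 303. ] [102.8  47.6]
[288. 255.] 417 [355.7   1.2] [95.7 57.2] -0.5 z [29. 35.] top [354.2   1.1] [91.5 49.7]
[374. 258.] 401 [ 346.4 -303.7] [104.1  48.2] -69.7 z [46. 52.] top [ 346.8 -303.7] [103.8  47.7]
t 15.6 F [3.  0.3 1.9] w 0.997 g 0.0 row [-0.1211 -0.0387  0.1298] [-0.258 -0.488 -0.926]
```

Call:
play_rows:
  commands:
    - [1,-0.1211,-0.0387,0.1298,-0.258,-0.488,-0.926]
    - [1,-0.1211,-0.0387,0.1298,-0.258,-0.488,-0.926]
    - [1,-0.1211,-0.0387,0.1298,-0.258,-0.488,-0.926]
    - [1,-0.1211,-0.0387,0.1298,-0.258,-0.488,-0.926]
    - [1,-0.1211,-0.0387,0.1298,-0.258,-0.488,-0.926]
    - [1,-0.1211,-0.0387,0.1298,-0.258,-0.488,-0.926]
    - [1,-0.1211,-0.0387,0.1298,-0.258,-0.488,-0.926]
    - [1,-0.1211,-0.0387,0.1298,-0.258,-0.488,-0.926]

```text
clock: 16.6
tool_pos: [378.9, 299.5, 101.8]
tool_rot: [2.504, 1.289, -0.67]
wrist_force: [0.0, -0.5, 0.6]
width: 1.0
grip_force: 0.0
```

Run:
```python
from h import *
a=55.;c=np.array([382.3,303.1])+6*np.array([np.cos(np.radians(a)),np.sin(np.radians(a))])
goseq(([*c,27],(-30,a)),)
```

```text
t 16.6 F [ 0.  -0.5  0.6] w 1.000 g 0.0 row [0.0471 0.     0.0782] [ 0.003  0.004 -0.01 ]
```

Call:
play_rows:
  commands:
    - [1,0.024,0,0.04,0,0.004,-0.01]
    - [1,0.0471,0,0.0782,0.003,0.004,-0.01]
    - [1,0.0471,0,0.0782,0.003,0.004,-0.01]
    - [1,0.0471,0,0.0782,0.003,0.004,-0.01]
    - [0,0.0471,0,0.0782,0.003,0.004,-0.01]
    - [0,0.0471,0,0.0782,0.003,0.004,-0.01]
    - [0,0.0471,0,0.0782,0.003,0.004,-0.01]
    - [0,0.0471,0,0.0782,0.003,0.004,-0.01]
    - [0,0.0471,0,0.0782,0.003,0.004,-0.01]
    - [0,0.0471,0,0.0782,0.003,0.004,-0.01]

```text
clock: 17.85
tool_pos: [380.6, 300.5, 10.6]
tool_rot: [2.502, 1.307, -0.671]
wrist_force: [1.1, -0.6, 1.6]
width: 0.551
grip_force: 29.9
```

Run:
```python
from h import *
s=observe();q=s["joints"];g=s["tool_pos"]-Ro.from_rotvec(s["tool_rot"]).apply([0,0,19])
print(g,"axial",(g[:2]-[382.3,303.1])@[np.cos(np.radians(55)),np.sin(np.radians(55))])
w=[([400,310,150],(-15,55)),([500,290,240],(0,0)),([*TC,140],(60,-60)),([*TC,62],(60,-60))]
for x in w: r=path(x[0],toolR(*x[1]),q);q=r[0];print(r[1:])
goseq(*w[:2])
```

```text
[386.01926209 308.26725269  27.00327315] axial 6.3660467020147955
(np.float64(0.0), np.float64(0.82), 289)
(np.float64(0.0), np.float64(0.84), 437)
(np.float64(0.0), np.float64(0.57), 223)
(np.float64(0.0), np.float64(0.6), 161)
t 17.9 F [ 1.1 -0.6  1.6] w 0.551 g 29.9 row [-0.0485  0.0104 -0.1118] [0.001 0.262 0.002]
t 17.9 F [ 1.1 -0.6  1.6] w 0.551 g 29.9 row [-0.0537  0.1039 -0.2121] [0.252 0.483 0.94 ]
```

Call:
play_rows:
  commands:
    - [0,-0.025,0.004,-0.05,0,0.1,0]
    - [0,-0.0485,0.0104,-0.1118,0,0.26,0]
    - [0,-0.0537,0.1039,-0.2121,0.252,0.483,0.94]
    - [0,-0.0537,0.1039,-0.2121,0.252,0.483,0.94]
    - [0,-0.0537,0.1039,-0.2121,0.252,0.483,0.94]
    - [0,-0.0537,0.1039,-0.2121,0.252,0.483,0.94]
    - [0,-0.0537,0.1039,-0.2121,0.252,0.483,0.94]
    - [0,-0.0537,0.1039,-0.2121,0.252,0.483,0.94]
    - [0,-0.0537,0.1039,-0.2121,0.252,0.483,0.94]

```text
clock: 18.98
tool_pos: [499.2, 289.6, 220.4]
tool_rot: [-3.141, 0.0, 0.002]
wrist_force: [-0.0, -0.1, -1.7]
width: 0.552
grip_force: 29.9
```

Run:
```python
from h import *
goseq(([*TC,140],(60,-60)),)
```

```text
t 19.0 F [-0.  -0.1 -1.7] w 0.552 g 29.9 row [0.1268 0.0648 0.0897] [-0.546  0.948  0.947]
```

Call:
play_rows:
  commands:
    - [0,0.1268,0.0648,0.0897,-0.546,0.948,0.947]
    - [0,0.1268,0.0648,0.0897,-0.546,0.948,0.947]
    - [0,0.1268,0.0648,0.0897,-0.546,0.948,0.947]
    - [0,0.1268,0.0648,0.0897,-0.546,0.948,0.947]
    - [0,0.1268,0.0648,0.0897,-0.546,0.948,0.947]
    - [0,0.1268,0.0648,0.0897,-0.546,0.948,0.947]
    - [0,0.1268,0.0648,0.0897,-0.546,0.948,0.947]
    - [0,0.1268,0.0648,0.0897,-0.546,0.948,0.947]
    - [0,0.1268,0.0648,0.0897,-0.546,0.948,0.947]
    - [0,0.1268,0.0648,0.0897,-0.546,0.948,0.947]

```text
clock: 20.23
tool_pos: [626.6, 225.1, 130.5]
tool_rot: [2.043, -1.179, 1.178]
wrist_force: [-0.2, -0.0, 0.0]
width: 0.549
grip_force: 29.9
```

Run:
```python
from h import *
goseq(([*TC,62],(60,-60)),)
```

```text
t 20.2 F [-0.2 -0.   0. ] w 0.549 g 29.9 row [-0.0676  0.0008  0.0389] [0.    0.001 0.001]
```

Call:
play_rows:
  commands:
    - [0,-0.04,0.0008,0.023,0,0,0]
    - [0,-0.06,0.0008,0.0345,0,0,0]
    - [0,-0.0676,0.0008,0.0389,0,0,0]
    - [0,-0.0676,0.0008,0.0389,0,0,0]
    - [1,-0.0676,0.0008,0.0389,0,0,0]
    - [1,-0.0676,0.0008,0.0389,0,0,0]
    - [1,-0.0676,0.0008,0.0389,0,0,0]
    - [1,-0.0676,0.0008,0.0389,0,0,0]
    - [1,-0.0676,0.0008,0.02,0,0,0]
    - [1,-0.0676,0.0008,-0.03,0,0,0]

```text
clock: 21.48
tool_pos: [595.4, 275.3, 87.3]
tool_rot: [2.037, -1.181, 1.177]
wrist_force: [-0.0, 0.9, 0.8]
width: 0.996
grip_force: 0.0
```

Run:
```python
from h import *
s=observe();q=s["joints"]
a=-69.5;c=np.array([346.4,-303.8])+6*np.array([np.cos(np.radians(a)),np.sin(np.radians(a))])
g=s["tool_pos"]+Ro.from_rotvec(s["tool_rot"]).apply([0,0,-19-100])
w=[(g,(60,-60)),([450,200,260],(0,-60)),([450,-200,260],(0,-69)),([*c,100],(-30,a)),([*c,27],(-30,a)),([*c,150],(-10,a)),([450,-200,260],(0,-69)),([450,200,260],(0,-60)),([*(TC+95*TE),140],(60,-60)),([*(TC+95*TE),62],(60,-60))]
for x in w: r=path(x[0],toolR(*x[1]),q);q=r[0];print(r[1:])
goseq(*w[:2])
```

```text
(np.float64(0.0), np.float64(0.69), 190)
(np.float64(0.0), np.float64(0.7), 257)
(np.float64(0.0), np.float64(0.7), 547)
(np.float64(0.0), np.float64(0.8), 349)
(np.float64(0.0), np.float64(0.86), 276)
(np.float64(0.0), np.float64(0.72), 290)
(np.float64(0.0), np.float64(0.72), 443)
(np.float64(0.0), np.float64(0.7), 547)
(np.float64(0.0), np.float64(0.65), 224)
(np.float64(0.0), np.float64(0.67), 160)
t 21.5 F [-0.   0.9  0.8] w 0.996 g 0.0 row [-0.     -0.0001 -0.1   ] [ 0.005 -0.002 -0.001]
t 21.5 F [-0.   0.9  0.8] w 0.996 g 0.0 row [ 0.1296  0.1638 -0.0824] [ 0.004 -1.049 -0.003]
```

Call:
play_rows:
  commands:
    - [1,0,0,-0.05,0,0,0]
    - [1,0,0,-0.1,0,0,0]
    - [1,0.1296,0.1638,-0.0824,0.004,-1.049,-0.003]
    - [1,0.1296,0.1638,-0.0824,0.004,-1.049,-0.003]
    - [1,0.1296,0.1638,-0.0824,0.004,-1.049,-0.003]
    - [1,0.1296,0.1638,-0.0824,0.004,-1.049,-0.003]
    - [1,0.1296,0.1638,-0.0824,0.004,-1.049,-0.003]
    - [1,0.1296,0.1638,-0.0824,0.004,-1.049,-0.003]

```text
clock: 22.48
tool_pos: [450.3, 201.4, 243.2]
tool_rot: [-2.715, 1.558, 0.004]
wrist_force: [-0.0, -0.9, -0.4]
width: 1.0
grip_force: 0.0
```

Run:
```python
from h import *
blobs()
goseq(([450,-200,260],(0,-69)))if 0 else goseq(([450,-200,260],(0,-69)),)
```

```text
[169. 132.] 473 [825.9 418. ] [222.3  70. ] -86.9 z [49. 72.] top [822.3 417.9] [221.1  58.7]
[335. 139.] 391 [ 762.3 -167.2] [66.2 61.1] 72.5 z [105. 155.] top [ 765.1 -169.2] [29.3 28.6]
[289. 148.] 83 [739.8  -6.5] [29.2 27.5] 88.0 z [52. 75.] top [742.6  -6.7] [17.3 14.1]
[242. 166.] 227 [675.7 162.6] [48.5 47.7] 30.3 z [ 83. 111.] top [675.1 163. ] [31.6 29.5]
[221. 183.] 239 [616.  237.8] [49.5 48.8] 29.7 z [ 82. 110.] top [615.3 237.5] [30.5 28.4]
[372. 183.] 302 [ 603.9 -292.1] [56.7 55. ] -88.1 z [ 79. 237.] top [ 603.1 -294.5] [13.6 13.1]
[303. 186.] 153 [595.3 -51.8] [54.4 54.1] -41.5 z [ 77. 101.] top [595.6 -51.9] [54.1 53.6]
[440. 226.] 168 [ 454.2 -523.9] [41.7 37.9] 29.5 z [ 79. 116.] top [ 454.6 -524.1] [48.4 12.5]
[129. 242.] 332 [410.  553.2] [72.3 65.6] -89.9 z [59. 87.] top [410.1 553.2] [72.3 65.3]
[288. 255.] 422 [355.7   1.3] [95.7 57.1] -0.5 z [29. 35.] top [357.7   1.1] [91.5 49.6]
[374. 258.] 402 [ 346.9 -304. ] [104.7  48. ] -69.5 z [46. 52.] top [ 346.  -302.7] [100.7  47.3]
t 22.5 F [ 1.9 -2.   0.9] w 1.001 g 0.0 row [ 0.3461  0.2024 -0.003 ] [-0.008  0.011  0.16 ]
```

Call:
play_rows:
  commands:
    - [1,0.3461,0.2024,-0.003,0,0,0.16]
    - [1,0.3461,0.2024,-0.003,0,0,0.16]
    - [1,0.3461,0.2024,-0.003,0,0,0.16]
    - [1,0.3461,0.2024,-0.003,0,0,0.16]
    - [1,0.3461,0.2024,-0.003,0,0,0.16]
    - [1,0.3461,0.2024,-0.003,0,0,0.16]
    - [1,0.3461,0.2024,-0.003,0,0,0.16]
    - [1,0.3461,0.2024,-0.003,0,0,0.16]

```text
clock: 23.52
tool_pos: [449.7, -201.1, 242.4]
tool_rot: [-2.585, 1.779, 0.001]
wrist_force: [0.2, 0.4, 0.8]
width: 1.003
grip_force: 0.0
```

Run:
```python
from h import *
a=-69.5;c=np.array([346.6,-303.8])+6*np.array([np.cos(np.radians(a)),np.sin(np.radians(a))])
goseq(([*c,100],(-30,a)),([*c,27],(-30,a)))
```

```text
t 23.5 F [0.2 0.4 0.8] w 1.003 g 0.0 row [0.0559 0.1334 0.1585] [-0.    -0.522  0.008]
t 23.5 F [0.2 0.4 0.8] w 1.003 g 0.0 row [0.0561 0.1335 0.2315] [-0.    -0.522  0.008]
```

Call:
play_rows:
  commands:
    - [1,0.0559,0.1334,0.1585,0,-0.522,0.008]
    - [1,0.0559,0.1334,0.1585,0,-0.522,0.008]
    - [1,0.0559,0.1334,0.1585,0,-0.522,0.008]
    - [1,0.0559,0.1334,0.1585,0,-0.522,0.008]
    - [1,0.0561,0.1335,0.2,0,-0.522,0.008]
    - [1,0.0561,0.1335,0.2315,0,-0.522,0.008]
    - [1,0.0561,0.1335,0.2315,0,-0.522,0.008]
    - [1,0.0561,0.1335,0.2315,0,-0.522,0.008]

```text
clock: 24.52
tool_pos: [347.1, -300.0, 11.7]
tool_rot: [-2.288, 1.579, 0.61]
wrist_force: [0.1, -0.3, -0.2]
width: 1.001
grip_force: 0.0
```

Run:
```python
from h import *
s=observe();g=s["tool_pos"]-Ro.from_rotvec(s["tool_rot"]).apply([0,0,19])
print(g,"axial",(g[:2]-[346.6,-303.8])@[np.cos(np.radians(-69.5)),np.sin(np.radians(-69.5))])
a=-69.5;c=g[:2]
goseq(([*c,27],(-30,a)),([*c,150],(-10,a)),([450,-200,260],(0,-69)))
```

```text
[ 350.42174803 -308.84105344   28.17337989] axial 6.060218931346367
t 24.5 F [ 0.1 -0.3 -0.2] w 1.001 g 0.0 row [ 0.0006 -0.      0.001 ] [ 0.001 -0.002  0.004]
t 24.5 F [ 0.1 -0.3 -0.2] w 1.001 g 0.0 row [-0.0543 -0.0002 -0.1067] [-0.     0.347  0.004]
t 24.5 F [ 0.1 -0.3 -0.2] w 1.001 g 0.0 row [-0.1637 -0.132  -0.1701] [-0.003  0.522 -0.004]
```

Call:
play_rows:
  commands:
    - [0,0.0006,0,0.001,0,0,0]
    - [0,0.0006,0,0.001,0,0,0]
    - [0,0.0006,0,0.001,0,0,0]
    - [0,0.0006,0,0.001,0,0,0]
    - [0,0.0006,0,0.001,0,0,0]
    - [0,-0.027,0,-0.05,0,0.17,0]
    - [0,-0.0543,0,-0.1067,0,0.347,0]
    - [0,-0.1637,-0.132,-0.1701,0,0.522,0]
    - [0,-0.1637,-0.132,-0.1701,0,0.522,0]
    - [0,-0.1637,-0.132,-0.1701,0,0.522,0]

```text
clock: 25.78
tool_pos: [449.0, -198.9, 241.3]
tool_rot: [-2.582, 1.786, 0.001]
wrist_force: [0.8, -0.5, -1.0]
width: 0.547
grip_force: 30.0
```

Run:
```python
from h import *
goseq(([450,170,260],(0,-60)),)
```

```text
t 25.8 F [ 0.8 -0.5 -1. ] w 0.547 g 30.0 row [-0.3449 -0.131   0.001 ] [-0.002  0.002 -0.163]
```

Call:
play_rows:
  commands:
    - [0,-0.3449,-0.131,0,0,0,-0.163]
    - [0,-0.3449,-0.131,0,0,0,-0.163]
    - [0,-0.3449,-0.131,0,0,0,-0.163]
    - [0,-0.3449,-0.131,0,0,0,-0.163]
    - [0,-0.3449,-0.131,0,0,0,-0.163]
    - [0,-0.3449,-0.131,0,0,0,-0.163]
    - [0,-0.3449,-0.131,0,0,0,-0.163]

```text
clock: 26.65
tool_pos: [450.0, 171.2, 239.9]
tool_rot: [-2.723, 1.565, 0.002]
wrist_force: [-0.8, -0.6, -1.8]
width: 0.55
grip_force: 30.0
```

Run:
```python
from h import *
P=TC+95*TE
goseq(([500,270,200],(30,-60)),([*P,140],(60,-60)),)
```

```text
t 26.6 F [-0.8 -0.6 -1.8] w 0.550 g 30.0 row [-0.0506 -0.0928  0.0564] [-0.001  0.526  0.004]
t 26.6 F [-0.8 -0.6 -1.8] w 0.550 g 30.0 row [-0.0516 -0.1647  0.1095] [-0.002  1.049  0.003]
```

Call:
play_rows:
  commands:
    - [0,-0.0506,-0.0928,0.0564,0,0.526,0.004]
    - [0,-0.0506,-0.0928,0.0564,0,0.526,0.004]
    - [0,-0.0506,-0.0928,0.0564,0,0.526,0.004]
    - [0,-0.0516,-0.1647,0.1095,0,1.049,0.003]
    - [0,-0.0516,-0.1647,0.1095,0,1.049,0.003]
    - [0,-0.0516,-0.1647,0.1095,0,1.049,0.003]
    - [0,-0.0516,-0.1647,0.1095,0,1.049,0.003]
    - [0,-0.0516,-0.1647,0.1095,0,1.049,0.003]
    - [0,-0.0516,-0.1647,0.1095,0,1.049,0.003]

```text
clock: 27.78
tool_pos: [568.1, 294.9, 133.3]
tool_rot: [2.041, -1.19, 1.179]
wrist_force: [0.4, -0.5, -0.7]
width: 0.55
grip_force: 30.0
```

Run:
```python
from h import *
P=TC+95*TE
goseq(([*P,62],(60,-60)),)
p,d=snapshot("scene");cv2.imwrite("pics/s3.png",cv2.resize(p[80:300,150:450],None,fx=2,fy=2))
```

```text
t 27.8 F [ 0.4 -0.5 -0.7] w 0.550 g 30.0 row [-0.072   0.0001  0.0368] [ 0.001  0.003 -0.008]
```

View pics/s3.png

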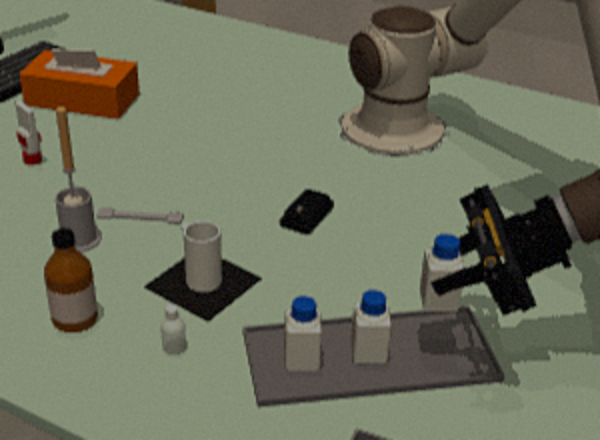

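Two bottles stand in the tray, with caps at (303,308) and (373,303). The third is held upright above it at (445,265), and the beaker is central on the mat.

Call:
play_rows:
  commands:
    - [0,-0.04,0,0.02,0,0.003,-0.008]
    - [0,-0.062,0,0.0315,0,0.003,-0.008]
    - [0,-0.072,0,0.0368,0,0.003,-0.008]
    - [0,-0.072,0,0.0368,0,0.003,-0.008]
    - [1,-0.072,0,0.0368,0,0.003,-0.008]
    - [1,-0.072,0,0.0368,0,0.003,-0.008]
    - [1,-0.072,0,0.0368,0,0.003,-0.008]
    - [1,-0.072,0,0.0368,0,0.003,-0.008]
    - [1,-0.072,0,0.02,0,0.003,-0.008]
    - [1,-0.072,0,-0.03,0,0.003,-0.008]

```text
clock: 29.08
tool_pos: [536.4, 347.7, 83.9]
tool_rot: [2.035, -1.173, 1.176]
wrist_force: [-0.4, 1.5, 0.9]
width: 0.991
grip_force: 0.0
```

Run:
```python
from h import *
s=observe();q=s["joints"];print(s["tool_pos"])
g=s["tool_pos"]+Ro.from_rotvec(s["tool_rot"]).apply([0,0,-19-100])
w=[(g,(60,-60)),([430,200,330],(0,-60))]
goseq(*w)
# brush, for later: best tool yaw
for h in(-60,-90,-110):
    q=s["joints"]
    for x in w+[([500,-200,330],(0,h)),([603,-293,320],(0,h)),([603,-293,200],(0,h)),([603,-293,330],(0,h)),([600,-52,330],(0,h)),([600,-52,204],(0,h))]:
        r=path(x[0],toolR(*x[1]),q);q=r[0];print(h,r[0].round(2),r[1:])
```

```text
[536.39790741 347.65564181  83.88019341]
t 29.1 F [-0.4  1.5  0.9] w 0.991 g 0.0 row [-0.0001 -0.0001 -0.1   ] [ 0.006 -0.005  0.005]
t 29.1 F [-0.4  1.5  0.9] w 0.991 g 0.0 row [ 0.2334  0.1675 -0.0467] [ 9.000e-03 -1.052e+00  1.000e-03]
-60 [ 1.23  0.78 -0.14  0.72 -1.51 -1.09] (np.float64(0.0), np.float64(0.78), 186)
-60 [ 0.78  0.07 -0.19  0.   -1.32 -0.26] (np.float64(0.0), np.float64(0.76), 261)
-60 [-0.08  0.19 -0.05  0.   -1.34  0.6 ] (np.float64(0.0), np.float64(0.85), 617)
-60 [-0.21  0.43  0.27  0.   -1.41  0.74] (np.float64(0.0), np.float64(1.04), 607)
-60 [-0.21  0.49  0.07  0.   -1.15  0.74] (np.float64(0.0), np.float64(0.99), 487)
-60 [-0.21  0.43  0.29  0.   -1.43  0.74] (np.float64(0.0), np.float64(1.01), 498)
-60 [ 0.18  0.3   0.1   0.   -1.37  0.34] (np.float64(0.0), np.float64(1.15), 617)
-60 [ 0.18  0.37 -0.11  0.   -1.09  0.34] (np.float64(0.0), np.float64(0.93), 491)
-90 [ 1.23  0.78 -0.14  0.72 -1.51 -1.09] (np.float64(0.0), np.float64(0.78), 186)
-90 [ 0.78  0.07 -0.19  0.   -1.32 -0.26] (np.float64(0.0), np.float64(0.76), 261)
-90 [-0.08  0.19 -0.05  0.   -1
[... 438 characters left out ...]
0.0), np.float64(0.93), 492)
-110 [ 1.23  0.78 -0.14  0.72 -1.51 -1.09] (np.float64(0.0), np.float64(0.78), 186)
-110 [ 0.78  0.07 -0.19  0.   -1.32 -0.26] (np.float64(0.0), np.float64(0.76), 261)
-110 [-0.08  0.19 -0.05 -0.   -1.34 -0.27] (np.float64(0.0), np.float64(0.85), 617)
-110 [-0.21  0.43  0.27  0.   -1.41 -0.14] (np.float64(0.0), np.float64(1.04), 607)
-110 [-0.21  0.49  0.07 -0.   -1.15 -0.14] (np.float64(0.0), np.float64(0.99), 488)
-110 [-0.21  0.43  0.29  0.   -1.43 -0.14] (np.float64(0.0), np.float64(1.01), 498)
-110 [ 0.18  0.3   0.1  -0.   -1.37 -0.53] (np.float64(0.0), np.float64(1.15), 617)
-110 [ 0.18  0.37 -0.11 -0.   -1.09 -0.53] (np.float64(0.0), np.float64(0.93), 492)
```

Call:
play_rows:
  commands:
    - [1,0,0,-0.05,0,0,0]
    - [1,0,0,-0.1,0,0,0]
    - [1,0.2334,0.1675,-0.0467,0.009,-1.052,0]
    - [1,0.2334,0.1675,-0.0467,0.009,-1.052,0]
    - [1,0.2334,0.1675,-0.0467,0.009,-1.052,0]
    - [1,0.2334,0.1675,-0.0467,0.009,-1.052,0]
    - [1,0.2334,0.1675,-0.0467,0.009,-1.052,0]
    - [1,0.2334,0.1675,-0.0467,0.009,-1.052,0]
    - [1,0.2334,0.1675,-0.0467,0.009,-1.052,0]
    - [1,0.2334,0.1675,-0.0467,0.009,-1.052,0]

```text
clock: 30.32
tool_pos: [430.0, 200.7, 310.0]
tool_rot: [-2.724, 1.562, -0.001]
wrist_force: [0.3, -0.3, 0.4]
width: 1.002
grip_force: 0.0
```

```bash
cat >> h.py <<'E'
def brush(cx=604,cy=-292,R=60):
    """fit the handle axis from both depth clouds, within R of (cx,cy), z 120..250"""
    for n in("top","scene"):
        p,d=snapshot(n);X=cloud(n,d);m=(d>0)&(np.hypot(X[...,0]-cx,X[...,1]-cy)<R)&(X[...,2]>145)&(X[...,2]<420)
        P=X[m];V=P
        if len(V)<8: print(n,"few",len(V));continue
        z=V[:,2];A=np.c_[z,np.ones(len(z))];k=np.linalg.lstsq(A,V[:,:2],rcond=None)[0]
        zs=np.linspace(z.min(),z.max(),4);print(n,len(V),"z",z.min().round(),z.max().round(),"slope",k[0].round(3),"xy@z",[(int(q),*(k[0]*q+k[1]).round(1)) for q in zs])
        m2=m&(X[...,2]>z.max()-6);print("  pixel rows/cols",np.argwhere(m).min(0),np.argwhere(m).max(0))
    return
E
python3 - <<'E'
from h import *
brush();blobs()
p,d=snapshot("scene");X=cloud("scene",d)
# rims from the scene camera: pot and beaker
for nm,c,zr in(("pot",(604,-292),(75,95)),("beaker",(598,-52),(90,106))):
    m=(d>0)&(np.hypot(X[...,0]-c[0],X[...,1]-c[1])<45)&(X[...,2]>zr[0])&(X[...,2]<zr[1]);P=X[m];print(nm,len(P),rect(P))
E
```

```text
top 59 z 145.0 245.0 slope [ 0.032 -0.058] xy@z [(145, np.float64(599.7), np.float64(-288.4)), (178, np.float64(600.7), np.float64(-290.3)), (211, np.float64(601.8), np.float64(-292.3)), (245, np.float64(602.9), np.float64(-294.2))]
  pixel rows/cols [173 374] [182 385]
scene 155 z 145.0 245.0 slope [-0.011 -0.008] xy@z [(145, np.float64(610.2), np.float64(-293.4)), (178, np.float64(609.9), np.float64(-293.7)), (211, np.float64(609.5), np.float64(-294.0)), (244, np.float64(609.2), np.float64(-294.3))]
  pixel rows/cols [133 178] [162 186]
[169. 132.] 465 [829.9 418.5] [222.1  73.2] -85.2 z [49. 72.] top [825.1 418.3] [221.2  59.4]
[335. 139.] 390 [ 761.7 -166.9] [65.9 62. ] 71.7 z [105. 156.] top [ 765.2 -169.3] [28.3 28.3]
[289. 148.] 82 [740.5  -6.5] [29.1 27.5] -89.9 z [50. 76.] top [743.8  -6.7] [14.8 14.2]
[242. 166.] 228 [675.5 162.5] [48.4 47.7] 30.4 z [ 82. 110.] top [675.8 163.3] [31.8 29.5]
[221. 183.] 241 [616.1 238. ] [49.2 48.7] 30.0 z [ 82. 110.] top [616.4 236.7] [29.9 28.5]
[372. 183.] 304 [ 604.3 -291.8] [56.7 56.2] 80.6 z [ 77. 236.] top [ 603.3 -295.2] [14.1 13.2]
[303. 186.] 152 [595.6 -51.9] [54.6 54.2] -42.3 z [ 80. 102.] top [595.8 -52. ] [54.2 54. ]
[440. 226.] 167 [ 455.2 -523.9] [48.4 32.3] 69.0 z [ 80. 116.] top [ 454.3 -524.7] [46.3 11.7]
[129. 241.] 329 [409.9 553.2] [71.2 65.4] -89.8 z [60. 87.] top [410.  553.2] [71.2 65.3]
[288. 255.] 420 [355.7   1.2] [95.7 57.2] -0.5 z [29. 35.] top [355.9   1.2] [88.  49.7]
pot 176 (array([ 607.3, -293.3]), array([61.6, 54.5]), 39.3)
beaker 145 (array([599.1, -54.4]), array([61.9, 53.7]), 47.1)
```

Run:
```python
from h import *
q=observe()["joints"];w=[([500,-60,330],(0,-20)),([604.5,-295.5,310],(0,0)),([604.5,-295.5,203],(0,0)),([604.5,-295.5,330],(0,0)),([598,-52,330],(0,0)),([598,-52,204],(0,0))]
for x in w: r=path(x[0],toolR(*x[1]),q);q=r[0];print(r[0].round(2),r[1:])
goseq(w[0],w[1])
```

```text
[ 0.2   0.12 -0.13  0.   -1.32  1.02] (np.float64(0.0), np.float64(0.87), 616)
[-0.21  0.44  0.26  0.   -1.39  1.79] (np.float64(0.0), np.float64(0.96), 597)
[-0.21  0.49  0.08  0.   -1.16  1.79] (np.float64(0.0), np.float64(1.0), 490)
[-0.21  0.43  0.3   0.   -1.44  1.79] (np.float64(0.0), np.float64(1.02), 501)
[ 0.18  0.3   0.1   0.   -1.37  1.39] (np.float64(0.0), np.float64(1.14), 617)
[ 0.18  0.37 -0.11  0.   -1.09  1.39] (np.float64(0.0), np.float64(0.93), 491)
t 30.5 F [ 0.4  0.4 -0.5] w 1.003 g 0.0 row [ 0.2607  0.0717 -0.0017] [-0.001  0.    -0.691]
t 30.5 F [ 0.4  0.4 -0.5] w 1.003 g 0.0 row [0.5167 0.1007 0.0182] [-1.00e-03 -0.00e+00 -1.04e+00]
```

Call:
play_rows:
  commands:
    - [1,0.2607,0.0717,-0.0017,0,0,-0.69]
    - [1,0.2607,0.0717,-0.0017,0,0,-0.69]
    - [1,0.2607,0.0717,-0.0017,0,0,-0.69]
    - [1,0.2607,0.0717,-0.0017,0,0,-0.69]
    - [1,0.5167,0.1007,0.0182,0,0,-1.04]
    - [1,0.5167,0.1007,0.0182,0,0,-1.04]
    - [1,0.5167,0.1007,0.0182,0,0,-1.04]
    - [1,0.5167,0.1007,0.0182,0,0,-1.04]
    - [1,0.5167,0.1007,0.0182,0,0,-1.04]
    - [1,0.5167,0.1007,0.0182,0,0,-1.04]

```text
clock: 31.78
tool_pos: [604.6, -298.8, 287.9]
tool_rot: [-3.138, 0.008, 0.004]
wrist_force: [-0.7, 1.2, -0.4]
width: 1.003
grip_force: 0.0
```

Run:
```python
from h import *
goseq(([604.5,-295.5,203],(0,0)),)
s=observe();m=camera_model("wrist");p,d=snapshot("wrist")
# expected pixel of handle top & project
T=np.linalg.inv(m["tool_from_camera"])
for X in([604.5,-295.5,241],[604.5,-295.5,140]):
    t=Ro.from_rotvec(s["tool_rot"]).inv().apply(np.array(X)-s["tool_pos"]);c=(T@np.r_[t,1])[:3];th=np.arctan2(np.hypot(*c[:2]),c[2]);K=m["intrinsics"];r=c[:2]/np.hypot(*c[:2])*th*K[0,0];print(X,K[:2,2]+r)
cv2.imwrite("pics/w1.png",p)
P,d=snapshot("top");X=cloud("top",d);k=(X[...,2]>60)&(X[...,2]<125)&(abs(X[...,0]-570)<60)&(abs(X[...,1]-310)<60);print("bottle3",k.sum(),rect(X[k]),np.percentile(X[k][:,2],95))
```

```text
t 31.8 F [-0.7  1.2 -0.4] w 1.003 g 0.0 row [ 0.0002 -0.0029  0.1039] [-0.004  0.002 -0.005]
[604.5, -295.5, 241] [273.26170981 234.03479168]
[604.5, -295.5, 140] [274.98239637 195.26298588]
bottle3 231 (array([575.9, 288.1]), array([117.4,  51.7]), -50.7) 110.36564043883081
```

View pics/w1.png

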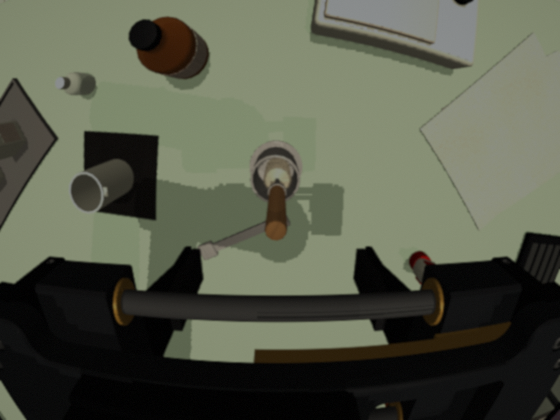

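The wrist view shows the handle top at (276,230), midway between the fingers. That is within about 2 mm of the predicted pixel, so I'll go down and grip it.

Call:
play_rows:
  commands:
    - [1,0.0015,-0.0015,0.03,0,0,0]
    - [1,0.0015,-0.0015,0.07,0,0,0]
    - [1,0.0015,-0.0015,0.104,-0.004,0.002,-0.005]
    - [1,0.0015,-0.0015,0.104,-0.004,0.002,-0.005]
    - [0,0.0015,-0.0015,0.104,-0.004,0.002,-0.005]
    - [0,0.0015,-0.0015,0.104,-0.004,0.002,-0.005]
    - [0,0.0015,-0.0015,0.104,-0.004,0.002,-0.005]
    - [0,0.0015,-0.0015,0.104,-0.004,0.002,-0.005]
    - [0,0.0015,-0.0015,0.104,-0.004,0.002,-0.005]
    - [0,0.0015,-0.0015,0.104,-0.004,0.002,-0.005]
  force: 40

```text
clock: 33.12
tool_pos: [605.7, -294.8, 187.1]
tool_rot: [3.141, 0.004, 0.006]
wrist_force: [0.3, 0.7, 0.7]
width: 0.402
grip_force: 0.0
```

Run:
```python
from h import *
s=observe();print(s["tool_pos"],s["wrist_force"])
goseq(([606,-297,345],(0,0)),)
```

```text
[ 605.67424427 -294.83564503  187.08286988] [0.32023826 0.65235426 0.74626613]
t 33.1 F [0.3 0.7 0.7] w 0.402 g 0.0 row [ 0.0009  0.0023 -0.1389] [ 0.001 -0.004  0.002]
```

Call:
play_rows:
  commands:
    - [0,0,0,0,0,0,0]
    - [0,0,0,0,0,0,0]
    - [0,0,0,0,0,0,0]
    - [0,0,0,0,0,0,0]
    - [0,0,0,0,0,0,0]
    - [0,0,0,-0.03,0,0,0]
    - [0,0,0,-0.07,0,0,0]
    - [0,0,0,-0.11,0,0,0]
    - [0,0,0,-0.139,0,0,0]
    - [0,0,0,-0.139,0,0,0]

```text
clock: 34.38
tool_pos: [606.0, -295.0, 329.3]
tool_rot: [3.139, 0.004, 0.016]
wrist_force: [-0.1, 0.3, -0.1]
width: 0.176
grip_force: 40.0
```

Run:
```python
from h import *
s=observe();print(s["tool_pos"],s["wrist_force"],s["width"])
p,d=snapshot("scene");cv2.imwrite("pics/s4.png",cv2.resize(p[40:240,120:390],None,fx=2.9,fy=2.9));X=cloud("scene",d)
m=(d>0)&(np.hypot(X[...,0]-606,X[...,1]+297)<45)&(X[...,2]>110)&(X[...,2]<300);P=X[m];z=P[:,2]
print("tip z",np.percentile(z,[0,1,3]))
for lo in range(110,300,20):
    k=(z>=lo)&(z<lo+20)
    if k.sum()>2: print(lo,k.sum(),P[k].mean(0).round(1),P[k][:,:2].std(0).round(1))
```

```text
[ 606.01930588 -294.99616633  329.29133134] [-0.05731497  0.2547825  -0.12427277] 0.1755352586444952
tip z [151.85325619 153.29447851 154.53295727]
150 54 [ 616.1 -289.2  160.3] [6.4 7.9]
170 59 [ 614.8 -287.7  179.1] [7.3 7.3]
190 66 [ 615.3 -288.4  200. ] [7.3 7.5]
210 75 [ 612.5 -290.9  220.7] [7.5 8.1]
230 12 [ 609.1 -293.3  239. ] [2.5 2.2]
250 12 [ 608.7 -293.8  260.4] [1.6 2.9]
270 30 [ 611.6 -291.3  282.7] [4.1 3.5]
290 17 [ 611.4 -291.8  295. ] [3.9 3.2]
```

View pics/s4.png

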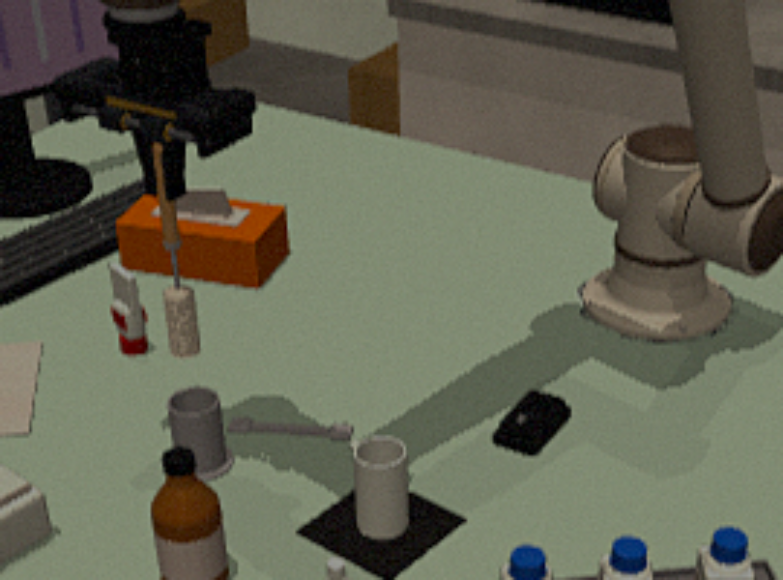

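The brush is held near vertical, handle top at (158,150) and bristle tip at (182,352). The beaker is standing on the mat and the bottles are standing in the tray.

Call:
play_rows:
  commands:
    - [0,-0.002,-0.05,0,0,0,0]
    - [0,-0.004,-0.1,0,0,0,0]
    - [0,-0.006,-0.15,0,0,0,0]
    - [0,-0.0085,-0.2,0,0,0,0]
    - [0,-0.0085,-0.245,0,0,0,0]
    - [0,-0.0085,-0.245,0.01,0,0,0]
    - [0,-0.0085,-0.245,0.018,0,0,0]
    - [0,-0.0085,-0.245,0.018,0,0,0]

```text
clock: 35.42
tool_pos: [595.4, -50.8, 305.9]
tool_rot: [3.14, 0.001, 0.0]
wrist_force: [-0.5, 0.6, 0.6]
width: 0.178
grip_force: 40.0
```

Run:
```python
from h import *
s=observe();print(s["tool_pos"],s["width"],s["tool_rot"])
p,d=snapshot("scene");X=cloud("scene",d)
m=(d>0)&(np.hypot(X[...,0]-598,X[...,1]+50)<55)&(X[...,2]>20)&(X[...,2]<320)
v=np.argwhere(m)
for r in range(v[:,0].min(),v[:,0].max()+1,4):
    c=np.where(m[r])[0]
    if len(c): print(r,c.min(),c.max(),(c.min()+c.max())/2,X[r,c].mean(0).round(0))
w,_=snapshot("wrist")
cv2.imwrite("pics/sw5.png",np.hstack([cv2.resize(p[90:240,200:330],None,fx=3,fy=3),cv2.resize(w[40:340,170:400],None,fx=1.5,fy=1.5)]))
```

```text
[595.37371457 -50.77222793 305.91208103] 0.1780447406330805 [3.14010411e+00 1.33117766e-03 4.56862618e-04]
129 246 246 246.0 [602. -59. 320.]
133 245 255 250.0 [602. -44. 312.]
137 247 252 249.5 [601. -48. 298.]
141 248 252 250.0 [600. -48. 285.]
145 248 252 250.0 [602. -47. 274.]
149 247 253 250.0 [599. -49. 259.]
153 250 251 250.5 [597. -50. 245.]
157 250 251 250.5 [596. -51. 231.]
161 250 251 250.5 [597. -51. 218.]
165 247 255 251.0 [595. -51. 204.]
169 246 256 251.0 [605. -44. 198.]
173 246 256 251.0 [605. -45. 185.]
177 246 256 251.0 [605. -45. 171.]
181 246 256 251.0 [604. -47. 156.]
185 246 257 251.5 [604. -45. 142.]
189 248 255 251.5 [607. -44. 130.]
193 241 259 250.0 [585. -65.  95.]
197 242 259 250.5 [587. -62.  83.]
201 242 259 250.5 [617. -42.  94.]
205 242 260 251.0 [616. -42.  79.]
209 242 260 251.0 [616. -42.  64.]
213 243 260 251.5 [616. -41.  49.]
217 243 259 251.0 [618. -42.  35.]
221 246 258 252.0 [621. -38.  22.]
```

View pics/sw5.png

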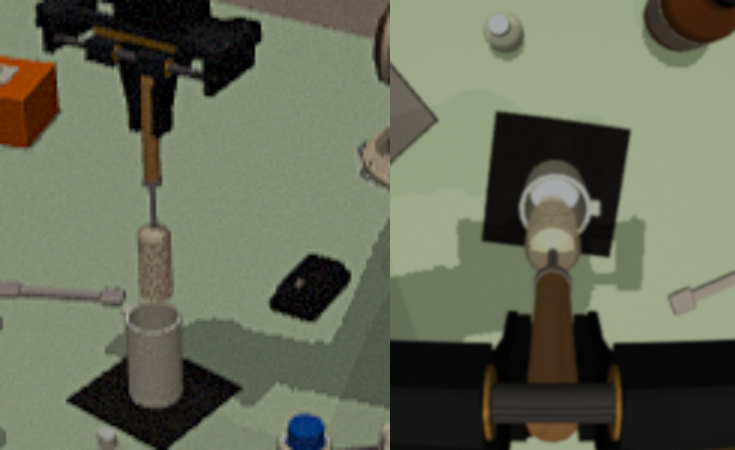

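The brush hangs above the beaker. In the scene view the bristles sit at about column 251.5 against 250.8 for the rim, and the wrist view shows it nearly centred, so I'll shift +3 mm in x and -1.5 mm in y and go in carefully.

Call:
play_rows:
  commands:
    - [0,0.003,0.0015,0,0,0,0]
    - [0,0.003,0.0015,0,0,0,0]
    - [0,0.003,0.0015,0.015,0,0,0]
    - [0,0.003,0.0015,0.03,0,0,0]
    - [0,0.003,0.0015,0.045,0,0,0]
    - [0,0.003,0.0015,0.055,0,0,0]
    - [0,0.003,0.0015,0.055,0,0,0]
    - [0,0.003,0.0015,0.055,0,0,0]

```text
clock: 36.52
tool_pos: [599.7, -51.2, 253.4]
tool_rot: [3.14, 0.004, 0.008]
wrist_force: [0.6, 0.4, -0.4]
width: 0.178
grip_force: 40.0
```

```bash
cat >> h.py <<'E'
def cols(c=(598,-50)):
    s=observe();print(s["clock"],s["tool_pos"].round(1),s["width"].round(3),s["wrist_force"].round(1))
    p,d=snapshot("scene");X=cloud("scene",d);m=(d>0)&(np.hypot(X[...,0]-c[0],X[...,1]-c[1])<55)&(X[...,2]>20)&(X[...,2]<320)
    v=np.argwhere(m)
    for r in range(v[:,0].min(),v[:,0].max()+1,6):
        k=np.where(m[r])[0]
        if len(k): print(r,k.min(),k.max(),X[r,k].mean(0).round(0))
E
python3 -c "
from h import *
cols()"
```

```text
Traceback (most recent call last):
  File "h.py", line 78, in cols
    s=observe();print(s["clock"],s["tool_pos"].round(1),s["width"].round(3),s["wrist_force"].round(1))
                                                        ^^^^^^^^^^^^^^^^
AttributeError: 'float' object has no attribute 'round'
```

Call:
play_rows:
  commands:
    - [0,-0.0005,0.0005,0.025,0,0,0]
    - [0,-0.0005,0.0005,0.045,0,0,0]
    - [0,-0.0005,0.0005,0.057,0,0,0]
    - [0,-0.0005,0.0005,0.061,0,0,0]
    - [0,-0.0005,0.0005,0.061,0,0,0]
    - [0,-0.0005,0.0005,0.061,0,0,0]

```text
clock: 37.28
tool_pos: [599.7, -51.7, 192.8]
tool_rot: [3.141, 0.004, 0.009]
wrist_force: [-0.2, -0.2, -1.2]
width: 0.178
grip_force: 40.0
```

```bash
sed -i 's/s\["width"\].round(3)/s["width"]/' h.py; python3 -c "
from h import *
cols()"
```

```text
37.275 [599.7 -51.7 192.8] 0.17763489952841005 [-0.2 -0.2 -1.2]
126 237 237 [ 583. -101.  310.]
132 230 269 [606. -55. 314.]
138 232 266 [620. -38. 307.]
144 231 259 [622. -50. 286.]
150 238 262 [621. -34. 272.]
156 242 257 [606. -47. 241.]
162 243 256 [606. -48. 221.]
168 243 256 [605. -49. 200.]
174 248 252 [606. -48. 180.]
180 248 252 [605. -50. 159.]
186 249 251 [609. -48. 141.]
192 240 258 [589. -66. 101.]
198 242 259 [602. -52.  91.]
204 242 260 [615. -42.  82.]
210 242 260 [616. -43.  59.]
216 243 260 [617. -39.  39.]
222 250 253 [624. -37.  21.]
```

Call:
play_rows:
  commands:
    - [0,0,0,0.002,0,0,0]
    - [0,0,0,0.003,0,0,0]
    - [0,0,0,0.003,0,0,0]
    - [0,0,0,0.003,0,0,0]

```text
clock: 37.83
tool_pos: [599.6, -51.8, 189.9]
tool_rot: [3.14, 0.004, 0.009]
wrist_force: [-0.8, -0.2, 6.0]
width: 0.173
grip_force: 40.0
```

Call:
play_rows:
  commands:
    - [0,0,0,-0.03,0,0,0]
    - [0,0,0,-0.06,0,0,0]
    - [0,0,0,-0.081,0,0,0]
    - [0,0,0,-0.081,0,0,0]
    - [0,0,0,-0.081,0,0,0]
    - [0,0,0,-0.05,0,0,0]
    - [0,0,0,-0.02,0,0,0]
    - [0,0,0,-0.004,0,0,0]
    - [0,0,0,0.0,0,0,0]
    - [0,0,0,0.0,0,0,0]

```text
clock: 39.08
tool_pos: [598.4, -52.1, 189.4]
tool_rot: [3.139, 0.005, 0.003]
wrist_force: [-3.2, 0.8, 4.2]
width: 0.171
grip_force: 40.0
```

Call:
play_rows:
  commands:
    - [0,0,0,-0.03,0,0,0]
    - [0,0,0,-0.06,0,0,0]
    - [0,0,0,-0.081,0,0,0]
    - [0,0,0,-0.081,0,0,0]
    - [0,0,0,-0.081,0,0,0]

```text
clock: 39.7
tool_pos: [598.1, -51.6, 268.3]
tool_rot: [3.141, 0.004, 0.003]
wrist_force: [0.2, -0.2, -1.3]
width: 0.176
grip_force: 40.0
```

Run:
```python
from h import *
cols()
w,_=snapshot("wrist");p,d=snapshot("scene")
cv2.imwrite("pics/sw6.png",np.hstack([cv2.resize(p[90:240,200:330],None,fx=3,fy=3),cv2.resize(w[40:340,170:400],None,fx=1.5,fy=1.5)]))
```

```text
39.7 [598.1 -51.6 268.3] 0.17609280667425212 [ 0.2 -0.2 -1.3]
129 240 245 [604. -68. 318.]
135 242 256 [606. -46. 307.]
141 243 256 [604. -47. 288.]
147 247 253 [606. -45. 270.]
153 247 252 [602. -50. 248.]
159 247 252 [603. -50. 229.]
165 250 251 [600. -49. 208.]
171 250 251 [600. -50. 187.]
177 246 255 [600. -51. 166.]
183 246 256 [608. -45. 152.]
189 246 256 [608. -45. 131.]
195 242 259 [602. -52. 103.]
201 242 259 [617. -42.  94.]
207 242 260 [616. -42.  71.]
213 243 260 [616. -41.  49.]
219 244 258 [619. -41.  28.]
```

View pics/sw6.png

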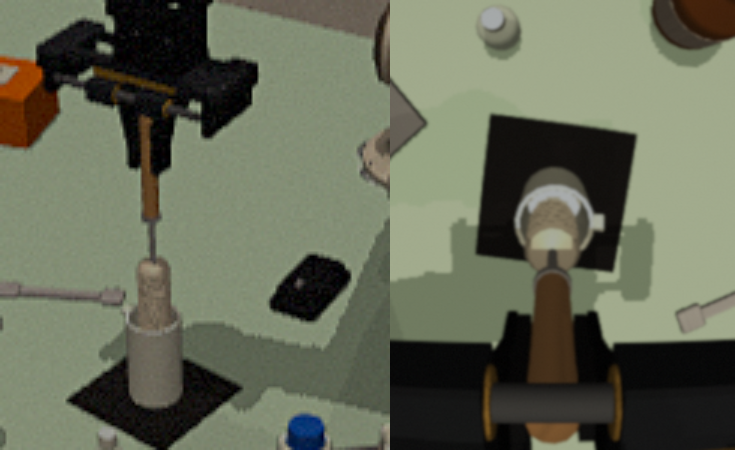

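Second stroke is up: the bristle head is still just inside the rim at (152,315) and the beaker hasn't moved. Now the third stroke.

Call:
play_rows:
  commands:
    - [0,0,0,0.03,0,0,0]
    - [0,0,0,0.06,0,0,0]
    - [0,0,0,0.0765,0,0,0]
    - [0,0,0,0.081,0,0,0]
    - [0,0,0,0.081,0,0,0]
    - [0,0,0,0.081,0,0,0]

```text
clock: 40.6
tool_pos: [599.5, -51.7, 189.3]
tool_rot: [3.141, 0.004, 0.008]
wrist_force: [-0.2, 0.2, 0.4]
width: 0.178
grip_force: 40.0
```

Call:
play_rows:
  commands:
    - [0,0,0,-0.03,0,0,0]
    - [0,0,0,-0.06,0,0,0]
    - [0,0,0,-0.082,0,0,0]
    - [0,0,0,-0.082,0,0,0]
    - [0,0,0,-0.082,0,0,0]

```text
clock: 41.22
tool_pos: [598.2, -51.6, 269.7]
tool_rot: [3.141, 0.003, 0.003]
wrist_force: [-0.0, -0.0, -1.8]
width: 0.173
grip_force: 40.0
```

Run:
```python
from h import *
cols()
```

```text
41.225 [598.2 -51.6 269.7] 0.1726105941151997 [-0.  -0.  -1.8]
129 240 244 [607. -69. 319.]
135 242 256 [605. -47. 306.]
141 243 256 [604. -47. 288.]
147 247 252 [607. -46. 270.]
153 247 252 [602. -50. 248.]
159 248 252 [603. -48. 229.]
165 250 251 [601. -49. 208.]
171 250 251 [602. -49. 188.]
177 246 255 [601. -50. 167.]
183 246 256 [607. -45. 151.]
189 246 256 [607. -46. 130.]
195 242 259 [602. -52. 103.]
201 242 259 [617. -42.  94.]
207 242 260 [616. -42.  71.]
213 243 260 [617. -42.  49.]
219 244 259 [618. -41.  27.]
```

Call:
play_rows:
  commands:
    - [0,0,0,-0.03,0,0,0]
    - [0,0,0,-0.06,0,0,0]
    - [0,0,0,-0.06,0,0,0]
    - [0,0.001,0.05,-0.06,0,0,0]
    - [0,0.004,0.1,-0.06,0,0,0]
    - [0,0.006,0.15,-0.06,0,0,0]
    - [0,0.0078,0.2,-0.06,0,0,0]
    - [0,0.0078,0.235,-0.06,0,0,0]
    - [0,0.0078,0.2434,-0.06,0,0,0]
    - [0,0.0078,0.2434,-0.06,0,0,0]

```text
clock: 42.52
tool_pos: [606.6, -294.9, 329.2]
tool_rot: [-3.141, -0.003, -0.002]
wrist_force: [-0.2, 0.3, -0.4]
width: 0.175
grip_force: 40.0
```

Run:
```python
from h import *
s=observe();print(s["tool_pos"])
goseq(([606,-295,348],(0,0)),([606,-295,206.5],(0,0)))
p,d=snapshot("scene");X=cloud("scene",d);m=(d>0)&(np.hypot(X[...,0]-606,X[...,1]+297)<45)&(X[...,2]>110)&(X[...,2]<300);P=X[m];z=P[:,2]
for lo in range(150,300,20):
    k=(z>=lo)&(z<lo+20)
    if k.sum()>2: print(lo,k.sum(),P[k].mean(0).round(1))
w,_=snapshot("wrist")
cv2.imwrite("pics/sw7.png",np.hstack([cv2.resize(p[70:220,150:280],None,fx=3,fy=3),cv2.resize(w[40:340,170:400],None,fx=1.5,fy=1.5)]))
```

```text
[ 606.56974282 -294.94517019  329.20816354]
t 42.5 F [-0.2  0.3 -0.4] w 0.175 g 40.0 row [-0.0006  0.0001  0.0002] [-0.    -0.001  0.002]
t 42.5 F [-0.2  0.3 -0.4] w 0.175 g 40.0 row [-8.000e-04  1.000e-04  1.417e-01] [-0.    -0.001  0.002]
150 60 [ 614.5 -287.5  160.7]
170 57 [ 614.3 -287.2  180. ]
190 65 [ 614.7 -287.6  200.2]
210 77 [ 612.2 -289.6  221.3]
230 12 [ 608.  -293.7  240.1]
250 11 [ 608.  -294.6  260.5]
270 30 [ 610.8 -292.1  282.4]
290 16 [ 611.5 -290.4  295.3]
```

View pics/sw7.png

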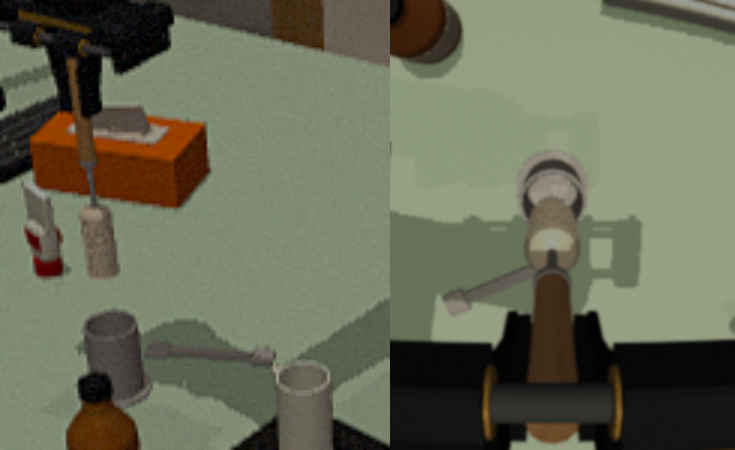

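The brush hangs above the pot rim at (115,320), within about 1.5 mm of where it came out. Lowering it in.

Call:
play_rows:
  commands:
    - [0,0,0,0.03,0,0,0]
    - [0,0,0,0.055,0,0,0]
    - [0,0,0,0.075,0,0,0]
    - [0,0,0,0.095,0,0,0]
    - [0,0,0,0.115,0,0,0]
    - [0,0,0,0.13,0,0,0]
    - [0,0,0,0.138,0,0,0]
    - [0,0,0,0.141,0,0,0]
    - [0,0,0,0.142,0,0,0]

```text
clock: 43.75
tool_pos: [607.8, -295.2, 189.7]
tool_rot: [3.14, 0.004, 0.008]
wrist_force: [-0.5, -0.2, -0.2]
width: 0.176
grip_force: 40.0
```

Call:
play_rows:
  commands:
    - [0,0,0,0.001,0,0,0]
    - [0,0,0,0.0015,0,0,0]
    - [0,0,0,0.0015,0,0,0]
    - [1,0,0,0.0015,0,0,0]
    - [1,0,0,0.0015,0,0,0]
    - [1,0,0,0.0015,0,0,0]
    - [1,0,0,0.0015,0,0,0]
    - [1,0,0,-0.02,0,0,0]
    - [1,0,0,-0.06,0,0,0]
    - [1,0,0,-0.1,0,0,0]

```text
clock: 45.0
tool_pos: [606.9, -295.1, 290.1]
tool_rot: [3.141, 0.004, 0.005]
wrist_force: [1.5, -0.2, 0.4]
width: 0.883
grip_force: 0.0
```

Call:
play_rows:
  commands:
    - [1,0,0,-0.05,0,0,0]
    - [1,-0.05,0,-0.06,0,0,0]
    - [1,-0.1,0,-0.06,0,0,0]
    - [1,-0.15,0,-0.06,0,0,0]
    - [1,-0.2,0,-0.06,0,0,0]
    - [1,-0.2,0,-0.06,0,0,0]

```text
clock: 45.75
tool_pos: [404.1, -295.4, 349.9]
tool_rot: [3.14, 0.001, 0.01]
wrist_force: [0.4, -0.1, 0.9]
width: 0.997
grip_force: 0.0
```

Run:
```python
from h import *
print(observe()["tool_pos"],observe()["clock"]);blobs()
p,d=snapshot("scene");cv2.imwrite("pics/s8.png",cv2.resize(p[90:300,140:440],None,fx=2.5,fy=2.5))
```

```text
[ 404.08692032 -295.43958553  349.93900157] 45.75
[169. 132.] 478 [828.4 418.4] [222.2  73.5] -86.6 z [47. 72.] top [813.1 419.3] [224.1  60.3]
[335. 139.] 391 [ 761.9 -167.2] [66.4 61.7] 75.7 z [105. 155.] top [ 765.  -169.2] [28.9 28.5]
[289. 148.] 82 [740.5  -6.4] [29.3 28.7] 89.9 z [49. 76.] top [743.7  -6.7] [14.5 14.2]
[242. 166.] 227 [675.7 162.6] [48.4 47.7] 30.4 z [ 82. 109.] top [675.6 162.8] [31.8 30.7]
[221. 183.] 241 [616.1 237.4] [49.  48.4] 29.7 z [ 81. 110.] top [616.6 236.5] [29.7 28.8]
[372. 183.] 307 [ 603.8 -291.2] [56.9 54.4] 42.2 z [ 77. 238.] top [ 604.5 -292.7] [14.2 12.2]
[303. 186.] 157 [595.2 -51.5] [54.6 54. ] 50.0 z [ 77. 101.] top [595.6 -51.5] [54.1 53.5]
[200. 200.] 256 [555.6 313.3] [50.4 48.8] 29.7 z [ 81. 110.] top [555.2 312.3] [30.9 28.9]
[129. 242.] 335 [409.9 552.6] [72.3 65.5] -89.7 z [58. 87.] top [410.  552.6] [72.4 65.2]
[288. 255.] 418 [355.7   1.2] [95.7 57.1] -0.5 z [29. 36.] top [357.7   1.2] [84.5 49.6]
```

View pics/s8.png

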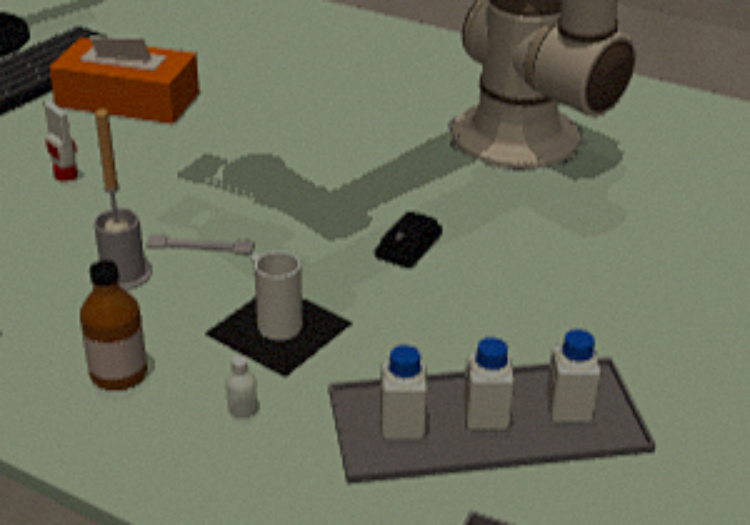

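The brush is back in its pot at (120,230) with the handle up, and the beaker is upright in the middle of the mat at (278,295). All three bottles stand cap up in the tray, and the bystanders are where they were. Handing in.

```bash
python3 -c "
from rig import *
print(finish_job())"
```

```text
the job is handed in; nothing more can be done
None
```

The job is handed in at about 46 s: the beaker stands in the middle of the mat, was scrubbed with three strokes, the brush is back in its pot and all three bottles stand cap up in the tray; on the third stroke I felt almost no contact with the floor (0.4 N, against 6 N and 4 N before), so it may have stopped a millimetre or two short.

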